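Fit a fresh filter cassette in the powder extractor

ROBOT

A 6-joint arm with a two-finger parallel gripper is mounted at the origin on a cart in front of the work surface, level with it; the furniture and walls round the work are solid. World frame = base frame: x ahead of the robot, y to its left, z up, the work surface at z = 0. Lengths are in m, angles in rad, forces in N, time in s.
With the tool pointing down it reaches from about 0.35 to 0.975 m from the base axis. Payload 4.9 kg.
Tool frame: the origin (TCP) lies at the very end of the fingers, on their centre line; the grasp point (between the pads) lies 19 mm behind it; z points along the fingers, y is the direction in which the jaws open and shut (so a half turn about z gives the same grasp; the last joint's range is limited). The gripper opens to 85 mm and grips with 20 to 120 N. Pads are 22 mm wide; open, the fingers measure 114 mm over their backs; the gripper's body (76 mm by 85 mm) begins 54 mm behind the grasp point. The pads swing forward as they close: fully open they stand 13 mm farther back than shut.
Start: joints at [-1.399, 0.053, 1.613, -0, 1.476, -0.119], TCP at [0.179, -0.599, 0.2] pointing down, gripper open.
Joint ranges: [-3.01, 3.01], [-1.01, 2.22], [0.06, 2.58], [-1.02, 4.17], [0.09, 2.62], [-3.14, 3.14]. Speed limits (rad/s): [2.57, 2.57, 3.14, 3.14, 3.14, 3.14].

INTERFACE

Orientations are given as a unit quaternion [w, x, y, z].
In Python, from plant import monitor, eyes, manip gives the robot as it stands.
- The arm moves only by the tool step_arm, never from a script. Its argument "motion" is a list of rows, each a list of 7 numbers: the shift along the world's x, y, z scaled (see below), then the turn, a rotation vector about the world's x, y, z scaled (see below), then the closure in counts, from 0 (fully open) to 255 (shut). In form: [[x, y, z, ax, ay, az, grip], ...]. A call has 1 to 10 rows; each row is the pose to reach, as a shift and turn from the pose commanded when the call began; what a row does not reach only later rows make up. The controller multiplies each number of a shift by 0.5 m and each number of a turn by 1.5 rad. A row lasts 1/10 s, in which the tool goes at most 50 mm and 8.59 degrees, less where a joint would pass 70% of its speed; a pose out of reach is approached as far as the arm can. A call with a number of a shift or a turn outside -1 to 1 is refused whole. A call with a gripper value outside its range is refused whole. The fingers move at their own pace and stop on an object; the grip force is fixed at half the most. Time passes only in rows, so rows that repeat a pose let the fingers close. It gives the time, the measured TCP pose, the force and the opening at its end, in the units of the state.
- monitor.state(): the state, without advancing time (a new reading comes with each control period).
- eyes.grab_frame(name): name is "side" or "top"; returns a dict with "pixels" (384x512x3 uint8, red, green, blue), "mtx" (3x3 intrinsics, pixels), "rvec" (rotation vector, rad) and "tvec" (3), from world to camera coordinates, as OpenCV has them. Camera axes: x right, y down, z forward; pixel columns grow to the right and rows downward; lengths in m; the calibration is good to about 2 mm. A picture is of the moment at which its call begins. There is no depth.
- manip.job_done(): hands the job in, once; it reports no verdict.
Trained networks look in the newest picture that a camera, given by its name, has taken for a name from the list of things; names that differ only in an ending like _2 or _b are one class to them, and where a whole thing is asked for, a point or a joint stands for the part that bears it (a point fixed in the world has none). Each returns a list of dicts, best first, with "p" (0 to 1); they miss things now and then, are a little off and sometimes report something else, mostly with a low value. They report only what shows in the picture. A call takes as long as a camera call.
- eyes.look_for(name, camera): "box" ([centre column, centre row, width, height] in pixels, round what is visible of it).
- eyes.pinpoint(name, camera): "uv" ([column, row] in pixels: a listed point, or the origin of a listed thing).
The state is a dict: "time": time; "joint_pos": joint angles; "joint_vel": joint speeds; "joint_efforts": joint torques, N m; "tool_pos": TCP position; "tool_rot": TCP orientation; "contact_force": force on the tool from outside, world axes, zero at the start; "ft_torque": the same for the moment, N m; "gripper_width": opening from 0.0 (shut) to 1.0 (fully open).
Only numpy, scipy, OpenCV 4.12 (cv2) and the standard library are available. Lean on these libraries where they do the work, as an engineer would, in place of code of your own. Each camera call takes 0.05 s, during which the arm holds its last target.

TASK

Fit the fresh filter cassette into the open bay on top of the powder extractor: hook its two tabs under the bay's retaining lip with the cassette tilted, swing it down and press it home until the orange spring catch has snapped over its edge, then let go. Light hand pressure is enough, so do not force it, and leave the beaker and the ointment jar where they stand.

Things in the scene. Friction and masses are not known exactly. Their poses are not given: they have to be found in the camera images.
- extractor: Fixed white bench-top powder extractor, 270 x 152 mm, open filter bay on top, taller fan box (80 mm high) behind it. Origin: underside, below the bay's centre; its x runs from the lip side (nearest the robot) to the catch and fan, y left, z up; yaw within 0.25 rad of the world's. All 'bay' values below are mm in this frame. Rim z 54, bay floor z 14, bay side walls y +-57.5.
- bay_home (a point): Bay (0, 0, 18): where the cassette's origin lies, axes parallel to the extractor's, once it is home (1.5 mm play sideways, 2 mm lengthways). The cover then rests on ledges at bay z 40 (along the sides beyond y +-50, and at x 68 to 80 before the catch-end wall). With its tabs the cassette is too long to go in flat: it enters only tilted, tabs lowest, latch edge above the catch.
- lip_edge (a point): Middle of the lower, bay-side edge of the retaining lip, bay (-80, 0, 48). The lip is 6 mm thick (z 48 to 54), runs the bay's whole width and overhangs the slot for the tabs: 12 mm high, from a shelf at z 36 (x -91.5 to -70) to the lip, ending at the toe wall, x -91.5. A steeply tilted tab goes in only part of the way; it slides fully home as the tilt grows less.
- catch (a joint): Orange spring catch at the bay's far end: 0 = sprung out into the bay, up to 0.0115 m when pushed back towards extractor +x. Spring 2 N at 0, 4.8 N at 7 mm. Its upper face slopes at 60 degrees, so the cover's edge pushes it back on the way down. Pressing home takes roughly 8 to 20 N on the thumb pad; the cassette's weight alone does not do it.
- catch_tip (a point): Tip of the orange catch at its underside, bay (71, 0, 47) at rest; 32 mm wide; its slope tops out at z 65, in a black tower 69 mm high. The cover's top comes to lie 1 mm below this underside.
- cassette: Loose filter cassette, 0.2 to 0.45 kg, flat on the worktop, x axis within 0.4 rad of world x (tabs towards the robot). Origin: centre of the pack's underside; x from tabs to latch edge, z up; centre of mass within 12 mm of x = y = 0. Dark pleated pack 128 x 92 mm, z 0 to 22 mm; white cover 156 (x) x 112 (y) mm, z 22 to 28 mm, with two white tabs at the -x edge; blue bridge handle on top.
- cassette_handle (a point): Grip point in the blue handle bar, cassette (-10, 0, 54) mm. The bar lies along cassette x, from x -42 to 22 mm, z 44 to 64 mm, and is 18 mm wide (y): grip across that width, at any lean about cassette y.
- tab_left (a point): Tip of the left (+y) tab, mid thickness: cassette (-90, 32, 25) mm. Each tab is 22 mm wide, 6 mm thick and reaches 12 mm beyond the cover's edge, in the cover's plane.
- tab_right (a point): Tip of the right (-y) tab, mid thickness: cassette (-90, -32, 25) mm.
- thumb_pad (a point): Middle of the blue ribbed thumb pad on the cover's top, between handle and latch edge: cassette (46, 0, 28) mm. The place to press.
- cassette_latch_edge (a point): Middle of the top of the cover's edge opposite the tabs: cassette (78, 0, 28) mm.
- beaker: Glass beaker, 74 mm wide and 95 mm high, standing loose on the left; bystander. Origin: centre of its foot.
- ointment_jar: White ointment jar with a blue band, 68 mm wide and 90 mm high, standing loose on the right; bystander. Origin: centre of its foot.

How it is judged:
By the outcome, as a careful person would: the job done as asked, in the order asked, and still so for the second after the job is handed in, with the robot touching nothing.
It also fails if it takes over 53 s, if anything falls off the work surface, if the arm or the gripper's body presses on something with over 40 N, if the wrist force passes 120 N, or if a joint passes its speed limit or range.

## Working session

There is one attempt and no reset: what is moved stays moved. The work goes in short steps, Python scripts to look and compute and a tool call to move; the robot and the scene stay as the last step left them, time stands still between calls to the robot, and variables do not carry over. Pictures are saved under pics/ and viewed, and the job is handed in when it is done.

Besides the shell and the picture viewer there is one more tool, called after "Call:" as name([rows], argument=value, ...), one row to a line, values as JSON. step_arm: Moves the arm, as the interface text tells. Its arguments: {"type":"object","properties":{"motion":{"type":"array","items":{"type":"array","items":{"type":"number"}}}},"required":["motion"]}

```bash
ls; mkdir -p pics; python3 - <<'E'
from plant import monitor, eyes, manip
import cv2
print(monitor.state())
for c in ("side","top"):
    f=eyes.grab_frame(c); cv2.imwrite(f"pics/{c}0.png",f["pixels"][:,:,::-1])
    print(c,f["mtx"],f["rvec"],f["tvec"])
    for n in ["bay_home","lip_edge","catch_tip","cassette","cassette_handle","tab_left","tab_right","thumb_pad","cassette_latch_edge","extractor","beaker","ointment_jar"]:
        print(n,[(round(d["p"],2),[round(v,1) for v in d["uv"]]) for d in eyes.pinpoint(n,c)][:2])
print(monitor.state()["time"])
E
```

```text
pics
{'time': 0.0, 'joint_pos': array([-1.39903490e+00,  5.33932515e-02,  1.61431422e+00,  2.59429144e-05,
        1.47600573e+00, -1.19005960e-01]), 'joint_vel': array([ 0.00092271, -0.00107782, -0.00034936, -0.00048335, -0.00072696,
       -0.00160718]), 'joint_efforts': array([ 3.01898886e-03, -3.93681550e+01, -3.70175028e+01, -1.55943695e-05,
        7.03983824e-03,  4.92098096e-06]), 'tool_pos': array([ 0.17906397, -0.59807031,  0.19862845]), 'tool_rot': array([-1.06024761e-03,  9.89450016e-01,  1.44870776e-01, -1.50570076e-05]), 'contact_force': array([ 0.02503157,  0.6378026 , -0.60556392]), 'ft_torque': array([-0.00282164,  0.00404319, -0.01711878]), 'gripper_width': 0.9956046934614947}
side [[490.2383341    0.         253.6538735 ]
 [  0.         490.2383341  185.09099723]
 [  0.           0.           1.        ]] [ 1.93993019 -1.19751361  0.59203802] [-0.25715841  0.34126211  1.48696378]
bay_home [(0.76, [294.2, 214.6])]
lip_edge [(0.85, [284.0, 217.9])]
catch_tip [(0.51, [302.0, 193.7])]
cassette [(0.85, [209.0, 190.7])]
cassette_handle [(0.6, [203.7, 182.4])]
tab_left [(
[... 236 characters left out ...]
75141   0.         252.44020768]
 [  0.         372.33675141 190.3170755 ]
 [  0.           0.           1.        ]] [ 2.09336834 -2.11884668  0.24598576] [-0.02288209  0.55536963  1.44725472]
bay_home [(0.78, [288.7, 201.2]), (0.32, [204.8, 186.3])]
lip_edge [(0.63, [290.6, 215.8])]
catch_tip [(0.38, [295.5, 178.3]), (0.17, [208.7, 209.0])]
cassette [(0.86, [206.6, 210.8]), (0.17, [352.4, 183.7])]
cassette_handle [(0.83, [212.0, 205.0])]
tab_left [(0.88, [205.3, 231.2])]
tab_right [(0.66, [217.8, 225.4])]
thumb_pad [(0.86, [205.2, 198.4])]
cassette_latch_edge [(0.9, [206.3, 187.7])]
extractor [(0.67, [291.4, 203.3])]
beaker [(0.59, [147.3, 168.1])]
ointment_jar [(0.58, [356.4, 186.2])]
1.3
```

```bash
python3 - <<'E'
import cv2
a=cv2.imread("pics/side0.png"); cv2.imwrite("pics/side0z.png",cv2.resize(a[120:300,130:400],None,fx=2.9,fy=2.9,interpolation=cv2.INTER_CUBIC))
a=cv2.imread("pics/top0.png"); cv2.imwrite("pics/top0z.png",cv2.resize(a[120:270,120:390],None,fx=2.9,fy=2.9,interpolation=cv2.INTER_CUBIC))
E
```

```text
(no output)
```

View pics/side0.png

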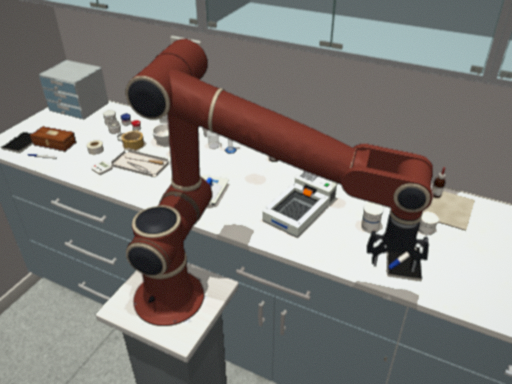

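View pics/top0.png

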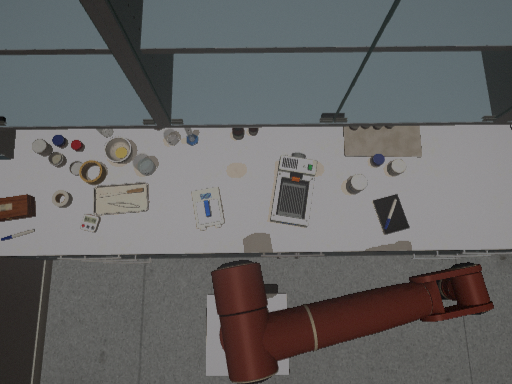

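```bash
sleep 1
```

```text
(no output)
```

View pics/side0z.png

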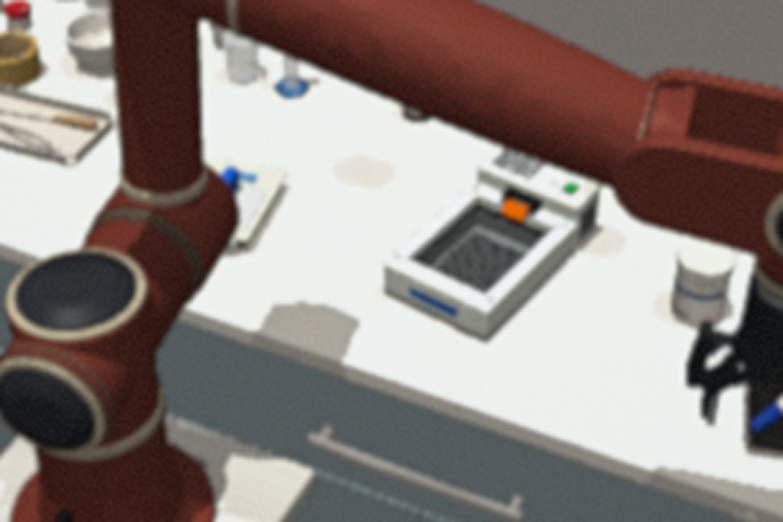

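View pics/top0z.png

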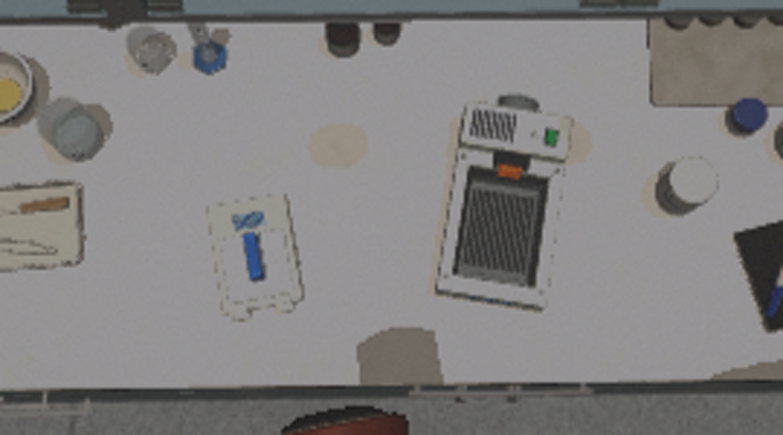

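```bash
cat > h.py <<'E'
import numpy as np, cv2
from scipy.optimize import least_squares
from scipy.spatial.transform import Rotation as R
CAS=dict(cassette=(0,0,0),cassette_handle=(-10,0,54),tab_left=(-90,32,25),tab_right=(-90,-32,25),thumb_pad=(46,0,28),cassette_latch_edge=(78,0,28))
EXT=dict(bay_home=(0,0,18),lip_edge=(-80,0,48),catch_tip=(71,0,47),extractor=(0,0,0))
def proj(f,P): return cv2.projectPoints(np.asarray(P,float).reshape(-1,1,3),f["rvec"],f["tvec"],f["mtx"],None)[0].reshape(-1,2)
def ray(f,uv,z):
    Rm=cv2.Rodrigues(f["rvec"])[0]; c=-Rm.T@f["tvec"]
    d=Rm.T@np.linalg.inv(f["mtx"])@np.array([uv[0],uv[1],1.]); return c+d*(z-c[2])/d[2]
def planar(q,P):
    P=np.asarray(P,float)/1000; c,s=np.cos(q[2]),np.sin(q[2])
    return np.c_[q[0]+c*P[:,0]-s*P[:,1],q[1]+s*P[:,0]+c*P[:,1],P[:,2]]
def fit(obs,q0): # obs list (frame, P mm, uv)
    def r(q): return np.concatenate([(proj(f,planar(q,[P]))[0]-uv) for f,P,uv in obs])
    s=least_squares(r,q0,loss="soft_l1"); return s.x,r(s.x).reshape(-1,2)
E
python3 - <<'E'
from h import *
from plant import eyes
F={c:eyes.grab_frame(c) for c in("side","top")}
for D,q0,cams in((CAS,[.6,.2,0],["top"]),(EXT,[.6,-.1,0],["top","side"])):
    obs=[]
    for c in cams:
        for n,P in D.items():
            r=eyes.pinpoint(n,c)
            if r and r[0]["p"]>.35: obs.append((F[c],P,np.array(r[0]["uv"])));print(c,n,r[0]["uv"],r[0]["p"])
    q,r=fit(obs,q0);print(q);print(r.round(1))
    
for n,z in(("beaker",0),("ointment_jar",0)):
    r=eyes.pinpoint(n,"top")
    print(n,[ray(F["top"],a["uv"],z) for a in r[:1]])
E
```

```text
top cassette [209.1, 208.2] 0.89
top cassette_handle [209.7, 207.6] 0.65
top tab_left [201.5, 230.2] 0.9
top tab_right [216.1, 224.4] 0.79
top thumb_pad [208.5, 196.6] 0.66
top cassette_latch_edge [205.8, 189.1] 0.77
[0.49490655 0.15272558 0.0753229 ]
[[-0.2 -0. ]
 [-2.1  0.6]
 [ 0.2 -0.7]
 [ 1.4  3.8]
 [-1.  -0.5]
 [ 1.2 -0.6]]
top bay_home [288.9, 197.4] 0.84
top lip_edge [291.2, 216.8] 0.63
top catch_tip [295.7, 178.7] 0.45
top extractor [292.5, 199.6] 0.84
side bay_home [292.1, 214.0] 0.71
side lip_edge [287.2, 215.6] 0.69
side catch_tip [305.8, 196.0] 0.6
side extractor [296.8, 216.5] 0.94
[ 0.52803996 -0.19616552 -0.12481079]
[[ 3.6  1.2]
 [ 0.4 -0.4]
 [-0.9  1.7]
 [-0.5 -0.1]
 [ 4.5 -2.6]
 [-1.7  1.4]
 [ 0.8 -0.9]
 [-0.4 -1.3]]
beaker [array([0.66654959, 0.41167602, 0.        ])]
ointment_jar [array([ 5.81238863e-01, -4.50129043e-01,  2.22044605e-16])]
```

```bash
python3 - <<'E'
from h import *
from plant import eyes
import pickle
A={}
for c,n in(("top",8),("side",6)):
    fs=[eyes.grab_frame(c) for _ in range(n)]
    f=dict(fs[0]); f["pixels"]=np.mean([x["pixels"].astype(float) for x in fs],0); A[c]=f
pickle.dump(A,open("avg0.pkl","wb"))
def save(n,f,x0,y0,w,h,s):
    im=np.clip(f["pixels"][y0:y0+h,x0:x0+w,::-1]*1.3,0,255).astype(np.uint8)
    im=cv2.resize(im,None,fx=s,fy=s,interpolation=cv2.INTER_CUBIC); cv2.imwrite(n,im)
save("pics/avt_ext.png",A["top"],262,145,65,90,6.5)
save("pics/avt_cas.png",A["top"],180,175,60,65,8)
save("pics/avs_ext.png",A["side"],255,165,90,75,8)
for f in A.values(): print(-cv2.Rodrigues(f["rvec"])[0].T@f["tvec"])
E
```

```text
[ 0.21891534 -0.01550463  1.534712  ]
[-0.76116202 -0.68131922  1.1619329 ]
```

```bash
sleep 0
```

```text
(no output)
```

View pics/avt_ext.png

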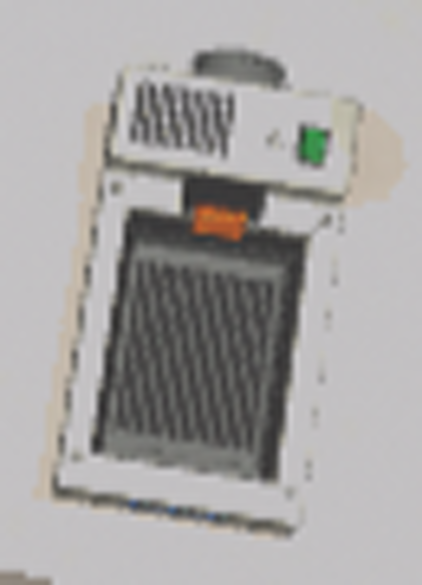

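View pics/avt_cas.png

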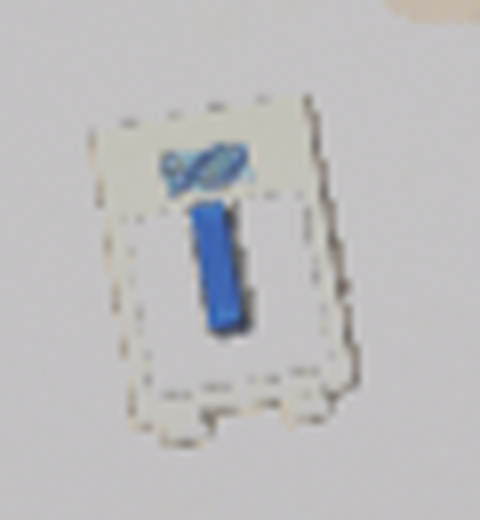

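View pics/avs_ext.png

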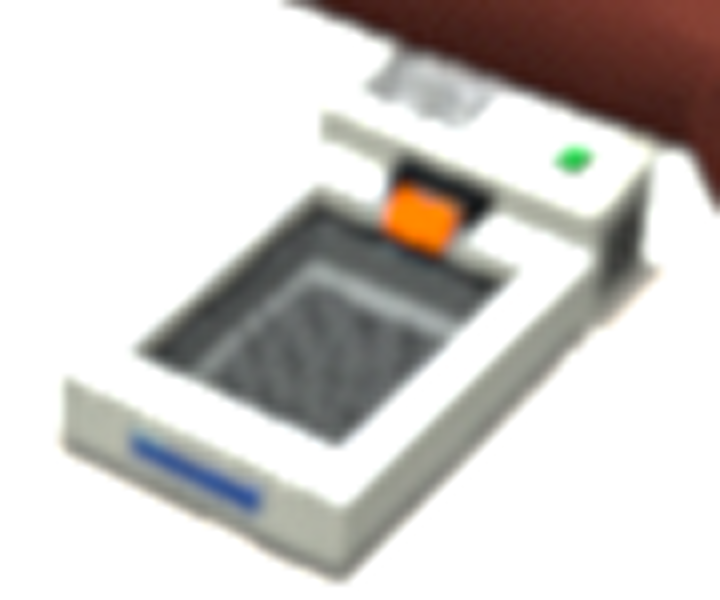

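```bash
cat > fitext.py <<'E'
from h import *
import pickle
A=pickle.load(open("avg0.pkl","rb"))
def uv(x,y,s,x0,y0): return np.array([(x+.5)/s-.5+x0,(y+.5)/s-.5+y0])
C=[(-80,57.5,54),(-80,-57.5,54),(80,57.5,54),(80,-57.5,54)]
T=[uv(*p,6.5,262,145) for p in((92,452),(277,482),(130,208),(308,235))]
S=[uv(*p,8,255,165) for p in((135,352),(337,443),(318,190),(515,268))]
ot=[(A["top"],P,u) for P,u in zip(C,T)]; os_=[(A["side"],P,u) for P,u in zip(C,S)]
if __name__=="__main__":
    for o in (ot,os_,ot+os_):
        q,r=fit(o,[.53,-.196,-.12]); print(q.round(4)); print(r.round(2).tolist())
E
python3 fitext.py
cat > fitcas.py <<'E'
from fitext import *
H=[(-42,9,64),(-42,-9,64),(22,9,64),(22,-9,64),(78,56,28),(78,-56,28),(-78,56,28),(-78,-56,28)]
U=[uv(*p,8,180,175) for p in((210,334),(243,330),(191,205),(224,203),(93,128),(309,96),(134,425),(352,388))]
o=[(A["top"],P,u) for P,u in zip(H,U)]
q,r=fit(o,[.495,.153,.08]); print(q.round(4)); print(r.round(2).tolist())
E
python3 fitcas.py
```

```text
[ 0.526  -0.1927 -0.1726]
[[0.05, 0.17], [-0.07, 0.09], [-0.15, -0.24], [0.17, -0.04]]
[ 0.5283 -0.1899 -0.1709]
[[-1.89, 0.02], [0.27, 1.23], [-0.25, -1.65], [1.72, -0.21]]
[ 0.5264 -0.1917 -0.1717]
[[-0.17, 0.09], [-0.29, -0.01], [-0.4, -0.32], [-0.08, -0.15], [-1.64, 0.45], [0.54, 1.71], [0.04, -1.26], [2.04, 0.22]]
[0.4949 0.1562 0.152 ]
[[-0.29, -0.35], [0.07, -0.58], [-0.08, 0.24], [0.23, -0.23], [0.15, 0.3], [-0.09, 0.03], [-0.04, 0.21], [0.06, 0.35]]
```

```bash
cat > edges.py <<'E'
from h import *
from scipy.ndimage import map_coordinates, gaussian_filter
def edge_res(f,g,q,edges,w=3.0,pose=planar):
    """signed normal offsets (measured - projected) per sample"""
    out=[]
    for a,b,t0,t1 in edges:
        a=np.array(a,float);b=np.array(b,float)
        ts=np.linspace(t0,t1,25); p=proj(f,pose(q,a+(b-a)*ts[:,None]))
        d=p[-1]-p[0]; d/=np.linalg.norm(d); n=np.array([-d[1],d[0]])
        s=np.arange(-w,w+.01,.1)
        xy=p[:,None]+s[None,:,None]*n
        v=map_coordinates(g,[xy[...,1],xy[...,0]],order=3)
        gr=np.abs(np.gradient(v,axis=1)); k=gr.argmax(1)
        # centroid round the max
        off=[]
        for i,kk in enumerate(k):
            l,h=max(0,kk-8),min(len(s),kk+9); off.append((s[l:h]*gr[i,l:h]).sum()/gr[i,l:h].sum())
        out.append((np.array(off),p,n))
    return out
def edge_fit(views,q0,w=3.0,it=6,pose=planar):
    q=np.array(q0,float)
    for _ in range(it):
        M=[]
        for f,g,E in views:
            for (off,p,n),e in zip(edge_res(f,g,q,E,w,pose),E):
                M.append((f,e,p+off[:,None]*n,n))
        def r(x):
            o=[]
            for f,(a,b,t0,t1),m,n in M:
                a=np.array(a,float);b=np.array(b,float);ts=np.linspace(t0,t1,25)
                o.append((proj(f,pose(x,a+(b-a)*ts[:,None]))-m)@n)
            return np.concatenate(o)
        q=least_squares(r,q,loss="soft_l1",f_scale=.3).x
    return q,np.array([(np.median(x),x.std()) for x in r(q).reshape(-1,25)])
E
cat > fe.py <<'E'
from edges import *; import pickle
A=pickle.load(open("avg0.pkl","rb"))
c={k:np.array(v) for k,v in dict(nl=(-80,57.5,54),nr=(-80,-57.5,54),fl=(80,57.5,54),fr=(80,-57.5,54)).items()}
E=[(c["nl"],c["nr"],.1,.9),(c["nl"],c["fl"],.1,.9),(c["nr"],c["fr"],.1,.9),(c["fl"],c["fr"],.05,.3),(c["fl"],c["fr"],.75,.95)]
def G(f): return gaussian_filter(f["pixels"].mean(2),.6)
t=(A["top"],G(A["top"]),E); s=(A["side"],G(A["side"]),E[:])
for v in([t],[s],[t,s]):
    q,r=edge_fit(v,[.5264,-.192,-.172]);print(q.round(4));print(r.round(2).tolist())
c=[(78,56,28),(78,-56,28),(-78,56,28),(-78,-56,28),(-42,9,64),(-42,-9,64),(22,9,64),(22,-9,64)]
E2=[(c[0],c[1],.1,.9),(c[1],c[3],.1,.9),(c[0],c[2],.1,.9)]
f=A["top"]
gb=gaussian_filter(f["pixels"][...,0],.6)
E3=[(c[4],c[5],.2,.8),(c[4],c[6],.1,.9),(c[5],c[7],.1,.9),(c[6],c[7],.2,.8)]
for v in([(f,G(f),E2)],[(f,gb,E3)],[(f,G(f),E2),(f,gb,E3)]):
    q,r=edge_fit(v,[.4949,.1562,.152],2.0);print(q.round(4));print(r.round(2).tolist())
E
python3 fe.py
```

```text
[ 0.5255 -0.1916 -0.1754]
[[-0.11, 0.17], [0.09, 0.12], [-0.08, 0.14], [-0.02, 0.14], [0.01, 0.16]]
[ 0.5267 -0.1906 -0.173 ]
[[0.69, 0.05], [-0.41, 0.12], [0.41, 0.1], [-0.21, 0.88], [-0.21, 0.62]]
[ 0.5258 -0.1914 -0.1742]
[[-0.18, 0.18], [0.01, 0.12], [-0.11, 0.15], [-0.1, 0.14], [-0.03, 0.17], [0.8, 0.05], [-0.21, 0.12], [0.7, 0.11], [-0.1, 0.96], [-0.1, 0.47]]
[0.4985 0.1571 0.173 ]
[[0.08, 0.47], [1.21, 0.74], [-0.7, 0.98]]
[0.4935 0.1546 0.1677]
[[-0.51, 0.06], [0.48, 0.13], [-0.59, 0.3], [0.61, 0.09]]
[0.4954 0.1556 0.1898]
[[0.83, 0.46], [0.94, 0.86], [-0.92, 1.04], [-1.03, 0.06], [0.36, 0.13], [-0.66, 0.3], [0.12, 0.08]]
```

Call:
step_arm([
  [0.31,0.75,0,0,0,-0.087,0],
  [0.31,0.75,0,0,0,-0.087,0],
  [0.31,0.75,0,0,0,-0.087,0],
  [0.31,0.75,0,0,0,-0.087,0],
  [0.31,0.75,0,0,0,-0.087,0],
  [0.31,0.75,0,0,0,-0.087,60],
  [0.31,0.75,0,0,0,-0.087,100],
  [0.31,0.75,0,0,0,-0.087,100],
  [0.31,0.75,0,0,0,-0.087,100],
])

```text
time: 3.8
tool_pos: [0.3356, -0.2198, 0.2001]
tool_rot: [-0.0, 0.997, 0.083, 0.001]
contact_force: [-0.9, -0.1, 0.9]
gripper_width: 0.613
```

Call:
step_arm([
  [0.302,0.756,0,0,0,-0.004,100],
  [0.302,0.756,0,0,0,-0.004,100],
  [0.302,0.756,0,0,0,-0.004,100],
  [0.302,0.756,0,0,0,-0.004,100],
  [0.302,0.756,0,0,0,-0.004,100],
  [0.302,0.756,0,0,0,-0.004,100],
  [0.302,0.756,0,0,0,-0.004,100],
  [0.302,0.756,-0.16,0,0,-0.004,100],
  [0.302,0.756,-0.16,0,0,-0.004,100],
  [0.302,0.756,-0.16,0,0,-0.004,100],
])

```text
time: 4.8
tool_pos: [0.4815, 0.1553, 0.1129]
tool_rot: [0.0, 0.997, 0.079, -0.006]
contact_force: [-0.6, -0.6, -0.9]
gripper_width: 0.606
```

```bash
python3 - <<'E'
from h import *
from plant import eyes,monitor
f=eyes.grab_frame("side"); im=f["pixels"][:,:,::-1].copy()
cv2.imwrite("pics/s1.png",cv2.resize(im[120:260,140:300],None,fx=4.5,fy=4.5,interpolation=cv2.INTER_CUBIC))
f=eyes.grab_frame("top"); im=f["pixels"][:,:,::-1].copy()
cv2.imwrite("pics/t1.png",cv2.resize(im[150:260,150:280],None,fx=5,fy=5,interpolation=cv2.INTER_CUBIC))
print(monitor.state()["tool_pos"])
E
```

```text
[0.48472697 0.15385887 0.11885147]
```

View pics/s1.png

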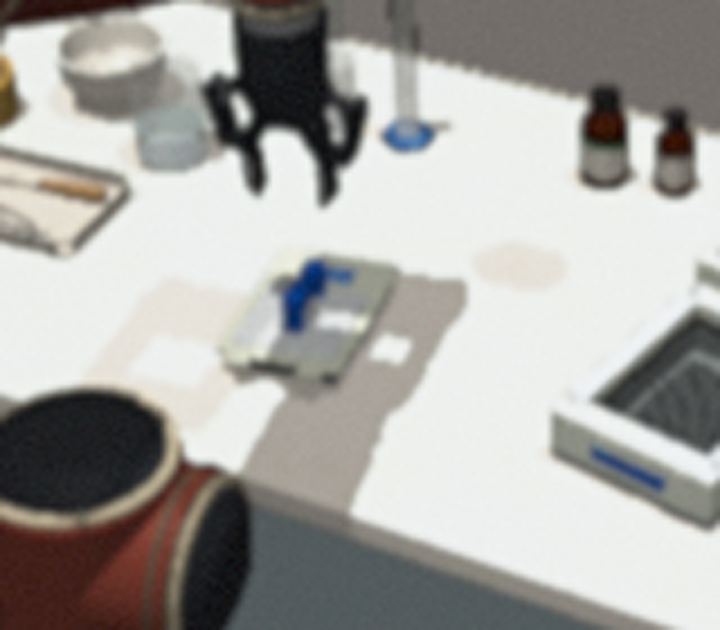

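View pics/t1.png

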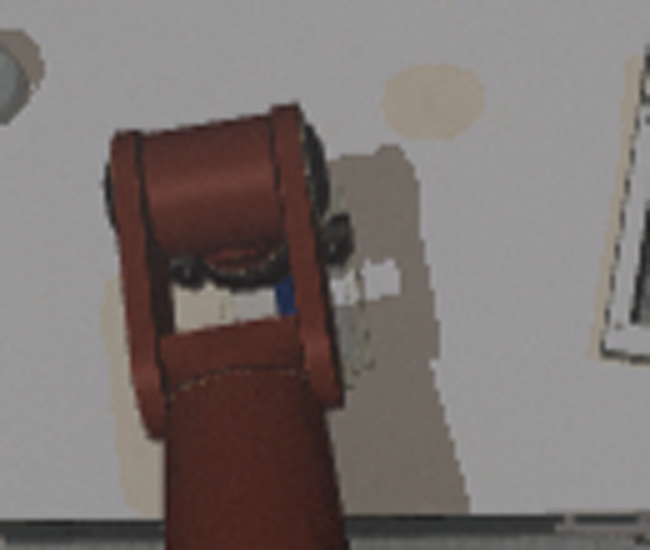

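Call:
step_arm([
  [0,0,-0.1,0,0,0,100],
  [0,0,-0.14,0,0,0,100],
  [0,0,-0.168,0,0,0,100],
  [0,0,-0.168,0,0,0,100],
  [0,0,-0.168,0,0,0,255],
  [0,0,-0.168,0,0,0,255],
  [0,0,-0.168,0,0,0,255],
  [0,0,-0.168,0,0,0,255],
  [0,0,-0.168,0,0,0,255],
])

```text
time: 5.8
tool_pos: [0.4855, 0.1544, 0.0365]
tool_rot: [-0.0, 0.997, 0.077, 0.0]
contact_force: [0.5, 0.2, 0.6]
gripper_width: -0.003
```

```bash
python3 - <<'E'
from h import *
from plant import eyes,monitor
s=monitor.state();print(s["tool_pos"],s["tool_rot"],s["contact_force"],s["gripper_width"])
f=eyes.grab_frame("side"); im=f["pixels"][:,:,::-1].copy()
cv2.imwrite("pics/s2.png",cv2.resize(im[140:230,170:260],None,fx=6,fy=6,interpolation=cv2.INTER_CUBIC))
E
```

```text
[0.48554133 0.15438075 0.03646404] [-4.09352033e-05  9.97019594e-01  7.71472242e-02  4.83043294e-04] [0.50769116 0.17914138 0.62630293] -0.0031312669213362297
```

View pics/s2.png

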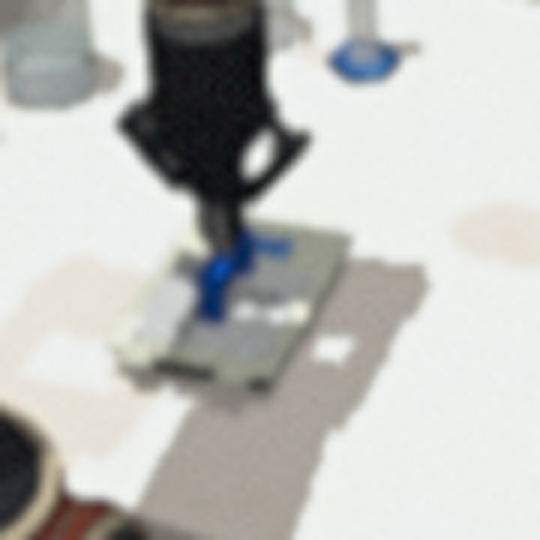

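```bash
python3 - <<'E'
from h import *
from plant import eyes,monitor
fs=[eyes.grab_frame("side") for _ in range(4)]
f=fs[0]; f["pixels"]=np.mean([x["pixels"].astype(float) for x in fs],0)
import pickle; pickle.dump(f,open("s3.pkl","wb"))
s=8;x0,y0=185,165
im=cv2.resize(f["pixels"][y0:y0+55,x0:x0+60,::-1].astype(np.uint8),None,fx=s,fy=s,interpolation=cv2.INTER_CUBIC)
q=[.495,.1555,.16]
def L(P,col):
    p=(proj(f,P)-[x0,y0]+.5)*s-.5
    cv2.polylines(im,[p.round().astype(int).reshape(-1,1,2)],True,col,1)
L(planar(q,[(78,56,28),(78,-56,28),(-78,-56,28),(-78,56,28)]),(0,0,255))
L(planar(q,[(-42,9,64),(-42,-9,64),(22,-9,64),(22,9,64)]),(0,255,0))
t=monitor.state()["tool_pos"]
L([t,t+[0,0,.08]],(255,0,255))
cv2.imwrite("pics/s3.png",im)
print(monitor.state()["gripper_width"])
for n in CAS: print(n,[(round(d["p"],2),np.round(d["uv"],1)) for d in eyes.pinpoint(n,"side")][:2], proj(f,planar(q,[CAS[n]])))
E
```

```text
0.00032371133020595076
cassette [(0.97, array([208.1, 190. ])), (0.22, array([286.2, 215.6]))] [[209.02619821 193.96077679]]
cassette_handle [(0.56, array([206. , 179.5]))] [[207.17281131 184.24265845]]
tab_left [(0.83, array([191.6, 205.1])), (0.69, array([282.7, 217.1]))] [[191.57417661 201.28070105]]
tab_right [(0.66, array([204.1, 204.3]))] [[207.5939048  204.49030455]]
thumb_pad [(0.65, array([214.6, 178.4]))] [[212.97549035 181.39712675]]
cassette_latch_edge [(0.67, array([216.5, 176.6]))] [[215.93901343 176.81540177]]
```

View pics/s3.png

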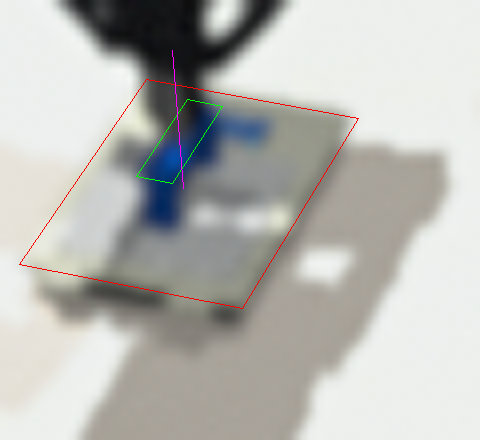

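```bash
python3 - <<'E'
from h import *
import pickle
from plant import eyes,monitor
f=pickle.load(open("s3.pkl","rb"))
x0,y0,w,h,s=190,140,45,55,11
im=f["pixels"][y0:y0+h,x0:x0+w,::-1]; im=255*(np.clip(im,0,255)/255)**.6
im=cv2.resize(im.astype(np.uint8),None,fx=s,fy=s,interpolation=cv2.INTER_NEAREST)
cv2.imwrite("pics/s3b.png",im)
print((proj(f,[[.4847,.1539,.119],[.4847+.025*np.sin(.16),.1539-.025,.119],[.4847,.1539+.025,.119]])-[140,120])*4.5)
t=monitor.state()["tool_pos"]; print((proj(f,[t])-[x0,y0])*s)
E
```

```text
[[297.02344096 226.09904012]
 [325.6442939  231.34600442]
 [271.14708123 218.41838687]]
[[191.39088033 528.39466866]]
```

View pics/s3b.png

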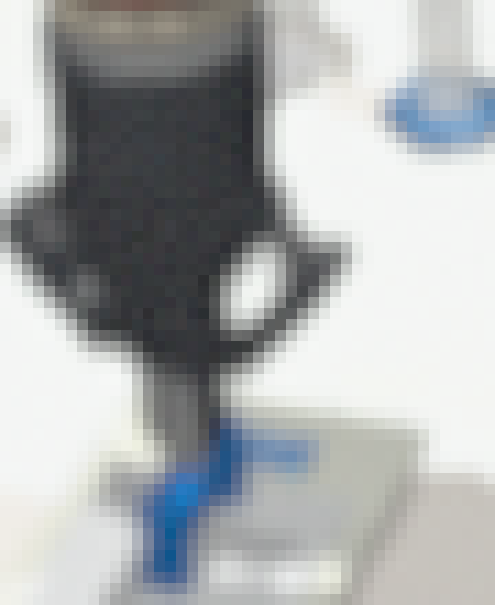

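```bash
python3 - <<'E'
from h import *
import pickle
from plant import eyes,monitor
A=pickle.load(open("avg0.pkl","rb")); f=A["side"]
t=np.array([.179,-.599,.2]); print(proj(f,[t]))
x0,y0,w,h,s=355,175,90,100,6
im=np.clip(f["pixels"][y0:y0+h,x0:x0+w,::-1],0,255); im=255*(im/255)**.6
im=cv2.resize(im.astype(np.uint8),None,fx=s,fy=s,interpolation=cv2.INTER_CUBIC)
ty=np.array([np.sin(.291),-np.cos(.291),0])
for P,c in((t,(0,0,255)),(t+.0425*ty,(0,255,0)),(t-.0425*ty,(0,255,0)),(t+[0,0,.08],(255,0,255))):
    p=((proj(f,[P])[0]-[x0,y0]+.5)*s).astype(int); cv2.circle(im,tuple(int(v) for v in p),3,c,-1)
cv2.imwrite("pics/s0g.png",im)
g=eyes.grab_frame("top")
x0,y0,w,h,s=170,165,80,70,8
im=g["pixels"][y0:y0+h,x0:x0+w,::-1]
cv2.imwrite("pics/t3.png",cv2.resize(im,None,fx=s,fy=s,interpolation=cv2.INTER_CUBIC))
s=monitor.state(); print(s["joint_pos"],s["contact_force"],s["time"])
E
```

```text
[[390.72336056 278.80689075]]
[ 1.61542049e-01 -6.14502865e-02  2.01546174e+00  1.45219085e-05
  1.18760024e+00  1.57808992e+00] [ 0.29523091  0.23845693 -0.37661647] 6.4
```

View pics/s0g.png

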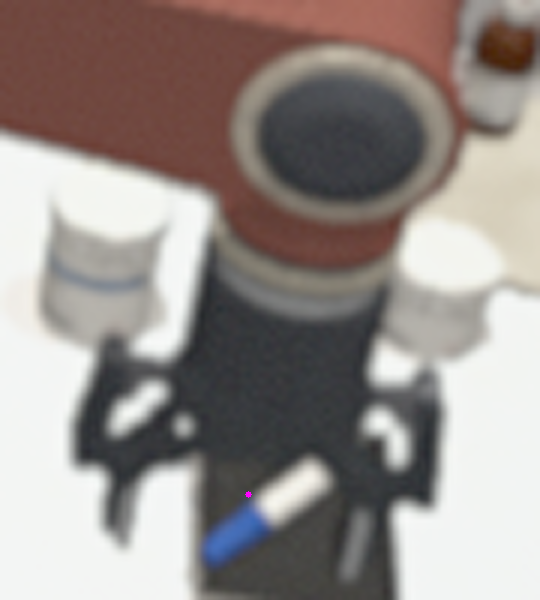

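View pics/t3.png

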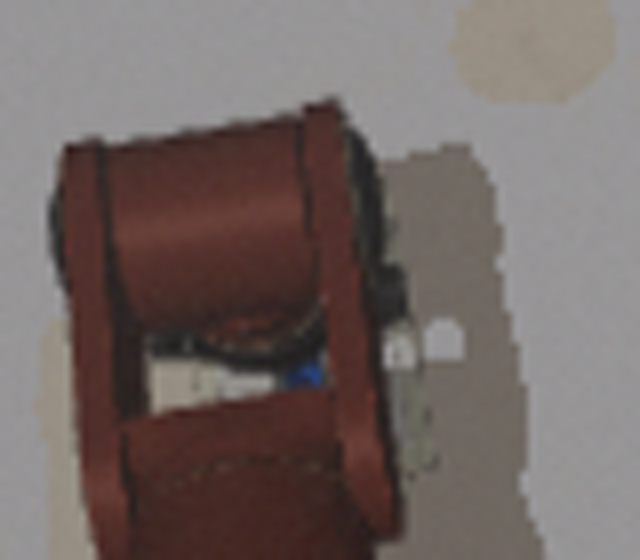

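```bash
python3 - <<'E'
from h import *
import pickle
from plant import eyes,monitor
A=pickle.load(open("avg0.pkl","rb"))
for c in A:
    f=A[c]; im=np.clip(f["pixels"][...,::-1],0,255).astype(np.uint8).copy()
    th=np.linspace(0,2*np.pi,60)
    for r in(.05,.1):
        p=proj(f,np.c_[r*np.cos(th),r*np.sin(th),0*th]).round().astype(int)
        cv2.polylines(im,[p.reshape(-1,1,2)],True,(0,255,0),1)
    for P in([.18,-.6,.2],[.18,-.6,.25],[.18,-.6,.3],[.18,-.6,0]):
        p=proj(f,[P])[0]; cv2.circle(im,tuple(int(round(v)) for v in p),2,(255,0,255),-1)
    y0,x0=(150,100) if c=="side" else (230,180)
    im=im[y0:y0+200,x0:x0+360]
    cv2.imwrite(f"pics/base_{c}.png",cv2.resize(im,None,fx=2.2,fy=2.2,interpolation=cv2.INTER_CUBIC))
E
```

```text
(no output)
```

View pics/base_side.png

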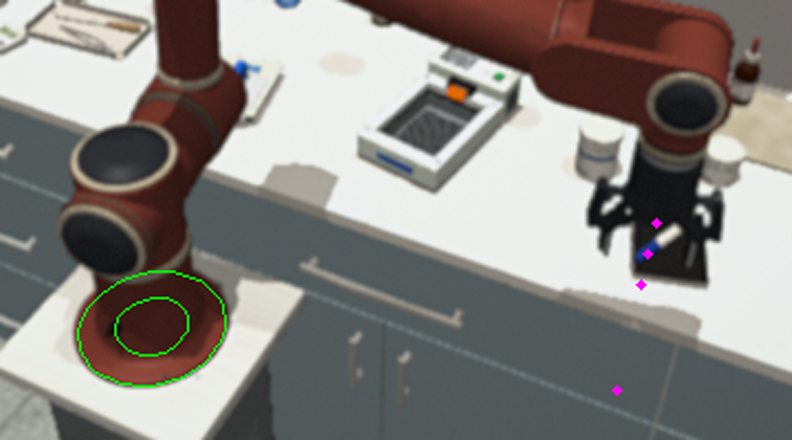

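View pics/base_top.png

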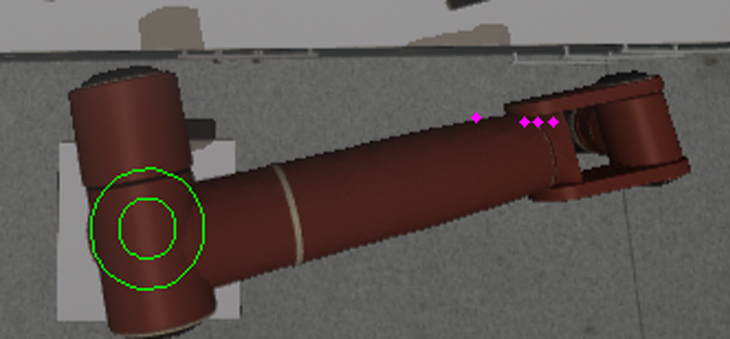

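Call:
step_arm([
  [0,0,0.06,0,0,0,60],
  [0,0,0.06,0,0,0,60],
  [0,0,0.06,0,0,0,60],
  [0,0,0.06,0,0,0,60],
  [0,0,0,0,0,0,60],
  [0,0,-0.01,0,0,0,60],
  [0,0,-0.01,0,0,0,60],
])

```text
time: 7.1
tool_pos: [0.483, 0.1539, 0.0286]
tool_rot: [0.0, 0.997, 0.077, -0.003]
contact_force: [-0.1, 0.5, 0.0]
gripper_width: 0.763
```

```bash
cat > look.py <<'E'
from h import *
import sys
from plant import eyes,monitor
name,cam,x0,y0,w,h,s=sys.argv[1:3]+[int(v) for v in sys.argv[3:8]]
n=int(sys.argv[8]) if len(sys.argv)>8 else 1
fs=[eyes.grab_frame(cam) for _ in range(n)]
f=fs[0]; f["pixels"]=np.mean([x["pixels"].astype(float) for x in fs],0)
import pickle; pickle.dump(f,open(f"{name}.pkl","wb"))
im=255*(np.clip(f["pixels"][y0:y0+h,x0:x0+w,::-1],0,255)/255)**.7
cv2.imwrite(f"pics/{name}.png",cv2.resize(im.astype(np.uint8),None,fx=s,fy=s,interpolation=cv2.INTER_CUBIC))
st=monitor.state()
print(round(st["time"],2),st["tool_pos"].round(4),st["tool_rot"].round(4),st["contact_force"].round(1),st["ft_torque"].round(2),round(st["gripper_width"],3))
E
python3 look.py s4 side 185 140 50 60 10
```

```text
7.15 [0.4842 0.1541 0.03  ] [ 1.00e-04  9.97e-01  7.71e-02 -1.20e-03] [ 0.4  0.7 -0.1] [-0.03  0.01  0.01] 0.767
```

View pics/s4.png

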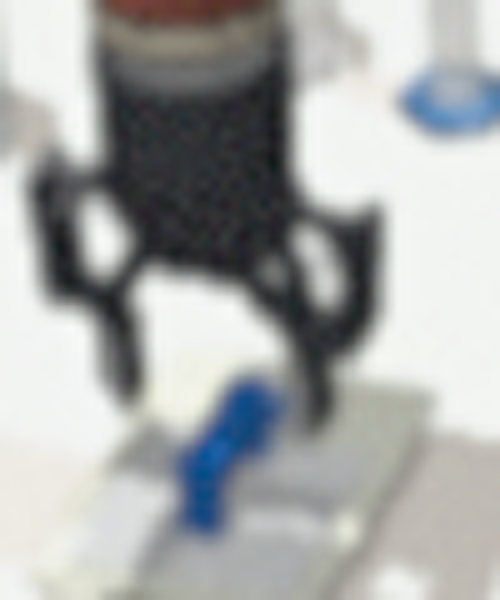

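```bash
python3 - <<'E'
from h import *
import pickle
f=pickle.load(open("s4.pkl","rb"))
for z in(.02,.03,.043,.05,.06,.07,.08): print(z,((proj(f,[[.4845,.154,z]])[0]-[185,140]+.5)*10).round())
print(((proj(f,planar([.495,.1555,.16],[(-42,0,64),(22,0,64),(-10,0,64),(-42,0,28)]))-[185,140]+.5)*10).round())
E
```

```text
0.02 [231. 519.]
0.03 [230. 499.]
0.043 [227. 471.]
0.05 [226. 457.]
0.06 [225. 436.]
0.07 [223. 414.]
0.08 [221. 393.]
[[193. 475.]
 [256. 379.]
 [225. 426.]
 [199. 551.]]
```

```bash
python3 - <<'E'
from h import *
import pickle
A=pickle.load(open("avg0.pkl","rb"))
u=lambda x,y:((x+.5)/8-.5+170,(y+.5)/8-.5+165)
for z in(.12,.14,.17): print(z,ray(A["top"],u(277.5,315),z), ray(A["top"],u(390,290),z),ray(A["top"],u(165,340),z))
v=lambda x,y:((x+.5)/11-.5+190,(y+.5)/11-.5+140)
for z in(.12,.14,.17): print(z,ray(A["side"],v(178,232),z),ray(A["side"],v(15,215),z),ray(A["side"],v(340,250),z))
E
```

```text
0.12 [0.49012689 0.15773855 0.12      ] [0.50180326 0.10356028 0.12      ] [0.47850073 0.21168384 0.12      ]
0.14 [0.48629273 0.15528938 0.14      ] [0.49780403 0.10187704 0.14      ] [0.47483093 0.20847204 0.14      ]
0.17 [0.48054149 0.15161563 0.17      ] [0.49180518 0.09935218 0.17      ] [0.46932623 0.20365435 0.17      ]
0.12 [0.53767764 0.1872274  0.12      ] [0.52163873 0.24365917 0.12      ] [0.55287545 0.13134585 0.12      ]
0.14 [0.51274629 0.17055556 0.14      ] [0.49701525 0.22590412 0.14      ] [0.52765238 0.11574667 0.14      ]
0.17 [0.47534926 0.14554781 0.17      ] [0.46008003 0.19927155 0.17      ] [0.48981777 0.09234789 0.17      ]
```

Call:
step_arm([
  [0,0,-0.02,0,0,0,60],
  [0,0,-0.03,0,0,0,60],
  [0,0,-0.042,0,0,0,60],
  [0,0,-0.042,0,0,0,60],
])

```text
time: 7.55
tool_pos: [0.4844, 0.1541, 0.0089]
tool_rot: [0.0, 0.997, 0.077, -0.001]
contact_force: [-0.7, 0.2, 0.2]
gripper_width: 0.766
```

```bash
python3 look.py s5 side 185 140 50 60 10
```

```text
7.6 [0.4848 0.1542 0.0094] [ 1.00e-04  9.97e-01  7.71e-02 -5.00e-04] [-0.3 -0.8  0.4] [-0.01 -0.03 -0.03] 0.763
```

View pics/s5.png

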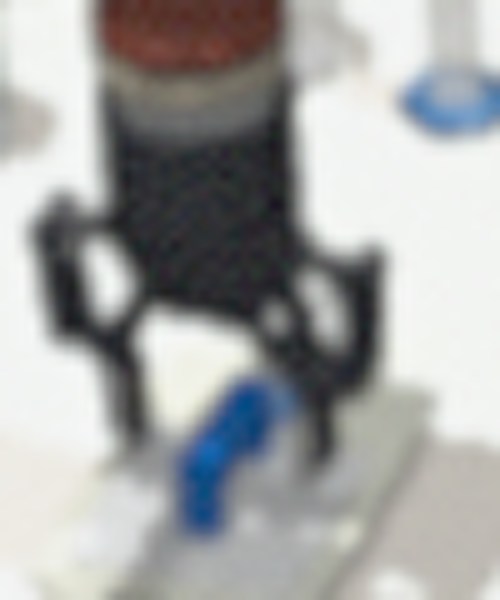

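Call:
step_arm([
  [0,0,-0.016,0,0,0,100],
  [0,0,-0.016,0,0,0,200],
  [0,0,-0.016,0,0,0,255],
  [0,0,-0.016,0,0,0,255],
  [0,0,-0.016,0,0,0,255],
  [0,0,-0.016,0,0,0,255],
])

```text
time: 8.2
tool_pos: [0.4852, 0.1543, 0.0019]
tool_rot: [-0.0, 0.997, 0.077, 0.0]
contact_force: [0.4, 0.4, -1.2]
gripper_width: 0.198
```

```bash
python3 look.py s6 side 185 140 50 60 10
```

```text
8.25 [0.4852 0.1543 0.0019] [-0.00e+00  9.97e-01  7.71e-02  1.00e-04] [ 0.3  0.5 -1.2] [0.03 0.01 0.03] 0.199
```

View pics/s6.png

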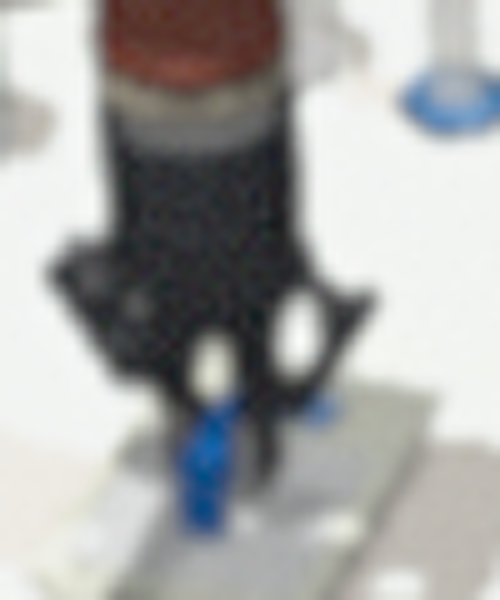

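Call:
step_arm([
  [0,0,0.04,0,0,0,255],
  [0,0,0.1,0,0,0,255],
  [0,0,0.2,0,0,0,255],
  [0,0,0.3,0,0,0,255],
  [0,0,0.36,0,0,0,255],
  [0,0,0.36,0,0,0,255],
])

```text
time: 8.85
tool_pos: [0.4885, 0.1548, 0.188]
tool_rot: [-0.0, 0.997, 0.077, 0.005]
contact_force: [0.3, -0.3, -2.2]
gripper_width: 0.2
```

```bash
python3 look.py s7 side 170 110 80 80 7
cat > plan.py <<'E'
from h import *
BX=np.array([.526,-.1914]); PSI=-.174
TC=np.array([-9.9,0,1.9])/1000  # TCP in cassette
def Rm(th,psi=PSI): return R.from_euler("ZY",[psi,-th])
def bay2w(p):
    p=np.asarray(p,float)/1000; c,s=np.cos(PSI),np.sin(PSI)
    return np.array([BX[0]+c*p[0]-s*p[1],BX[1]+s*p[0]+c*p[1],p[2]])
def tcp_for(T,th,tc=TC):  # tab-tip middle at bay T mm, tilt th rad
    r=Rm(th); return bay2w(T)+r.apply(tc-np.array([-.09,0,.025])), r*R.from_euler("x",np.pi)
def delta(p,r,p0,r0): # scaled shift and turn
    return ((p-p0)/.5).round(4),((r*r0.inv()).as_rotvec()/1.5).round(4)
E
python3 - <<'E'
from plan import *
p0=np.array([.485,.154,.002+.18]); r0=R.from_quat([.997,.077,0,0])
for T,d in(((-60,0,110),17),((-74,0,42),15),((-88,0,42),15)):
    p,r=tcp_for(T,np.deg2rad(d)); print(T,d,p.round(4),delta(p,r,p0,r0))
import pickle
A=pickle.load(open("avg0.pkl","rb"))
for x,y in((105,160),(340,197)):
    w=ray(A["top"],((x+.5)/6.5-.5+262,(y+.5)/6.5-.5+145),.08)[:2]-BX
    print(R.from_euler("z",-PSI).apply([*w,0])*1000)
E
```

```text
8.9 [0.4865 0.1545 0.1842] [-2.00e-04  9.97e-01  7.71e-02  2.40e-03] [ 0.1  0.1 -3.7] [ 0.03  0.06 -0.05] 0.197
(-60, 0, 110) 17 [ 0.549  -0.1954  0.1113] (array([ 0.128 , -0.6989, -0.1413]), array([-0.002 , -0.1987, -0.2172]))
(-74, 0, 42) 15 [ 0.5352 -0.193   0.0404] (array([ 0.1004, -0.694 , -0.2832]), array([-0.0017, -0.1753, -0.2175]))
(-88, 0, 42) 15 [ 0.5214 -0.1906  0.0404] (array([ 0.0728, -0.6892, -0.2832]), array([-0.0017, -0.1753, -0.2175]))
[100.20760245  76.60866675   0.        ]
[100.28446808 -71.45264329   0.        ]
```

View pics/s7.png

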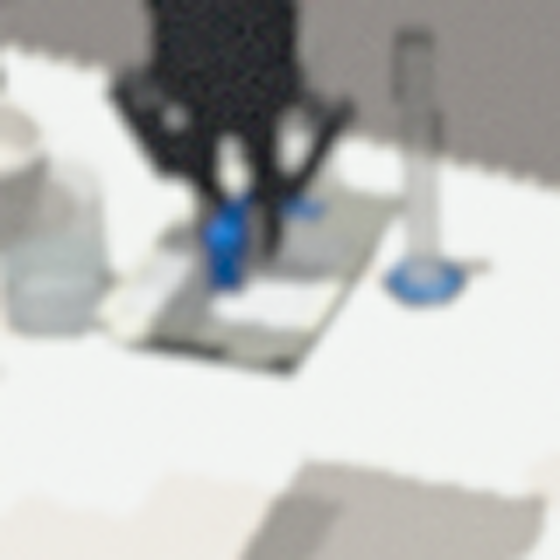

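Call:
step_arm([
  [0.013,-0.07,0,0,0,0,255],
  [0.026,-0.14,0,0,-0.05,-0.05,255],
  [0.05,-0.23,0,0,-0.1,-0.1,255],
  [0.07,-0.32,0,-0.001,-0.15,-0.15,255],
  [0.09,-0.42,0,-0.002,-0.199,-0.217,255],
  [0.1,-0.52,-0.03,-0.002,-0.199,-0.217,255],
  [0.12,-0.61,-0.08,-0.002,-0.199,-0.217,255],
  [0.128,-0.68,-0.12,-0.002,-0.199,-0.217,255],
  [0.128,-0.699,-0.141,-0.002,-0.199,-0.217,255],
  [0.128,-0.699,-0.141,-0.002,-0.199,-0.217,255],
])

```text
time: 9.9
tool_pos: [0.5455, -0.1947, 0.1051]
tool_rot: [0.011, 0.986, -0.087, 0.143]
contact_force: [0.6, 0.1, -3.1]
gripper_width: 0.199
```

```bash
python3 look.py s8 side 235 125 120 110 6 4; python3 look.py t8 top 250 140 85 100 6 4
python3 - <<'E'
from plan import *
from plant import eyes
for c in("side","top"):
    f=eyes.grab_frame(c)
    for n in CAS: print(c,n,[(round(d["p"],2),np.round(d["uv"],1)) for d in eyes.pinpoint(n,c)][:1])
E
```

```text
10.1 [ 0.5494 -0.1939  0.1118] [ 0.0127  0.9853 -0.0849  0.1477] [-0.2 -0.3 -2.3] [ 0.12  0.28 -0.02] 0.197
10.3 [ 0.5498 -0.1945  0.1125] [ 0.0131  0.9852 -0.085   0.1483] [-0.7 -0.7 -2.2] [ 0.03  0.28 -0.01] 0.198
side cassette [(0.77, array([297.1, 186.7]))]
side cassette_handle [(0.78, array([296.8, 177.6]))]
side tab_left [(0.69, array([280.9, 194.5]))]
side tab_right [(0.57, array([292.8, 202.9]))]
side thumb_pad [(0.78, array([305.2, 169.4]))]
side cassette_latch_edge [(0.95, array([310.4, 166.9]))]
top cassette [(0.93, array([295.7, 185.1]))]
top cassette_handle [(0.59, array([299.9, 191.7]))]
top tab_left [(0.71, array([285. , 205.9]))]
top tab_right [(0.94, array([296.7, 208. ]))]
top thumb_pad [(0.72, array([298.8, 174.3]))]
top cassette_latch_edge [(0.77, array([298.4, 164.4]))]
```

View pics/s8.png

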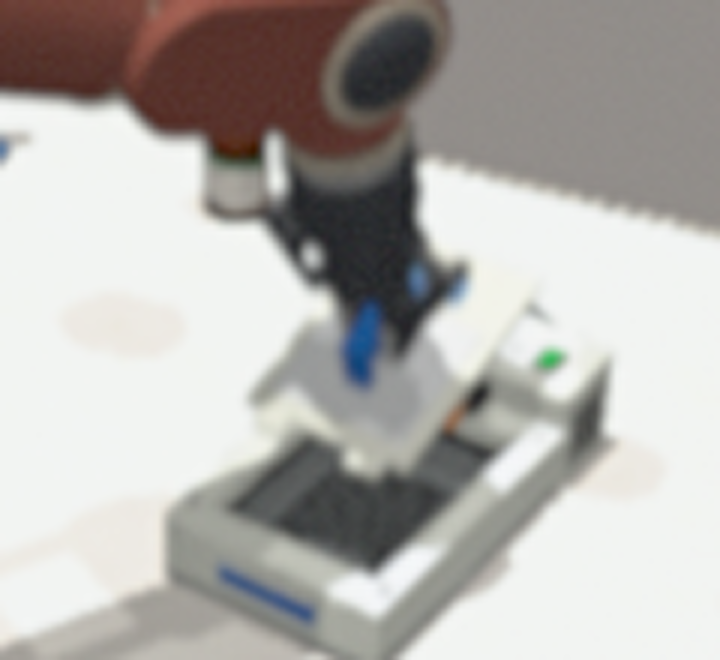

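View pics/t8.png

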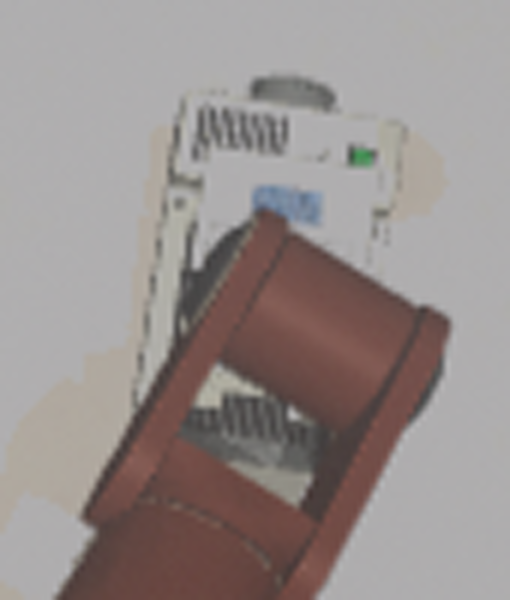

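```bash
cat > ov.py <<'E'
from plan import *
import sys,pickle
def tabs(s): return [(-78,s*32+11,28),(-90,s*32+11,28),(-90,s*32-11,28),(-78,s*32-11,28)]
def cas_from_tool(pos,quat,tc=TC):
    r=R.from_quat(np.r_[quat[1:],quat[0]])*R.from_euler("x",-np.pi)
    return pos-r.apply(tc), r
def overlay(name,pos,quat,x0,y0,w,h,s,tc=TC):
    f=pickle.load(open(name+".pkl","rb"))
    im=255*(np.clip(f["pixels"][y0:y0+h,x0:x0+w,::-1],0,255)/255)**.7
    im=cv2.resize(im.astype(np.uint8),None,fx=s,fy=s,interpolation=cv2.INTER_CUBIC)
    o,r=cas_from_tool(pos,quat,tc)
    def L(W,col):
        p=(proj(f,W)-[x0,y0]+.5)*s-.5
        cv2.polylines(im,[p.round().astype(int).reshape(-1,1,2)],True,col,1,cv2.LINE_AA)
    for P,col in(([(78,56,28),(78,-56,28),(-78,-56,28),(-78,56,28)],(0,0,255)),([(-42,9,64),(-42,-9,64),(22,-9,64),(22,9,64)],(0,255,0)),(tabs(1),(255,0,255)),(tabs(-1),(255,0,255))):
        L(o+r.apply(np.array(P)/1000.),col)
    L([bay2w(p) for p in((-80,57.5,54),(-80,-57.5,54),(80,-57.5,54),(80,57.5,54))],(255,255,0))
    cv2.imwrite(f"pics/{name}o.png",im)
    print(name,"euler ZYX",r.as_euler("ZYX").round(4),"o",o.round(4))
if __name__=="__main__":
    overlay("s8",np.array([.5496,-.1942,.1121]),[.0129,.9852,-.085,.148],235,125,120,110,6)
    overlay("t8",np.array([.5498,-.1945,.1125]),[.0131,.9852,-.085,.1483],250,140,85,100,6)
E
python3 ov.py
```

```text
s8 euler ZYX [-0.1721 -0.2982 -0.0003] o [ 0.5595 -0.1959  0.1132]
t8 euler ZYX [-0.172  -0.2989 -0.0006] o [ 0.5597 -0.1962  0.1136]
```

```bash
sleep 0
```

```text
(no output)
```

View pics/s8o.png

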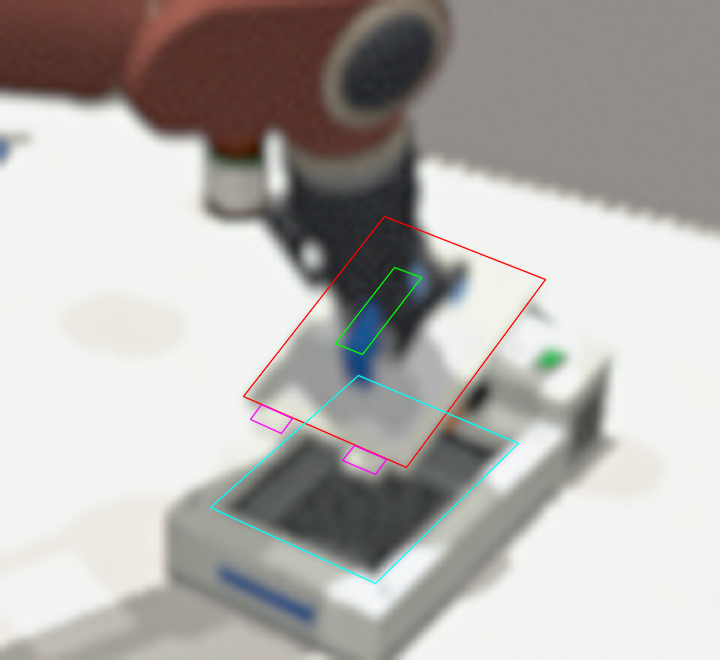

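View pics/t8o.png

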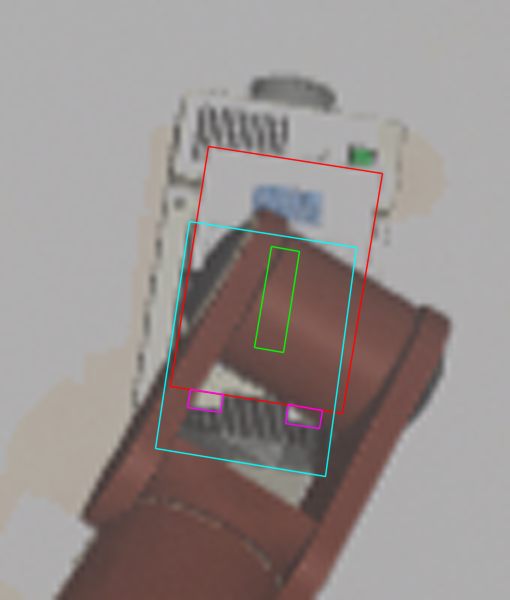

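```bash
cat >> plan.py <<'E'
def cur():
    from plant import monitor
    s=monitor.state(); q=s["tool_rot"]; return s["tool_pos"],R.from_quat(np.r_[q[1:],q[0]]),s
def show(T,d,n=1):
    p0,r0,s=cur(); p,r=tcp_for(T,np.deg2rad(d)); dp,dr=delta(p,r,p0,r0); print(T,d,"shift",dp,"turn",dr)
def where():
    p0,r0,s=cur(); rr=r0*R.from_euler("x",-np.pi); o=p0-rr.apply(TC)
    t=o+rr.apply([-.09,0,.025]); w=np.r_[t[:2]-BX,0]; w=R.from_euler("z",-PSI).apply(w)*1000
    e=rr.as_euler("ZYX"); fb=R.from_euler("z",-PSI).apply(s["contact_force"])
    print("t",round(s["time"],2),"T bay",[*w[:2].round(1),round(t[2]*1000,1)],"yaw-PSI",round(e[0]-PSI,4),"tilt",np.rad2deg(-e[1]).round(2),"roll",round(e[2],4),"F bay",fb.round(1),"M",s["ft_torque"].round(2),"w",round(s["gripper_width"],3))
E
python3 - <<'E'
from plan import *
where(); show((-72,0,75),14); show((-72,0,41),14)
E
```

```text
t 11.0 T bay [np.float64(-59.9), np.float64(0.2), np.float64(110.0)] yaw-PSI 0.0003 tilt 17.02 roll -0.0001 F bay [-0.5 -0.4 -2.6] M [ 0.09  0.34 -0.  ] w 0.204
(-72, 0, 75) 14 shift [-0.024   0.0038 -0.0787] turn [ 0.0061  0.0346 -0.0002]
(-72, 0, 41) 14 shift [-0.024   0.0038 -0.1467] turn [ 0.0061  0.0346 -0.0002]
```

Call:
step_arm([
  [-0.012,0.002,-0.04,0.003,0.017,0,255],
  [-0.024,0.004,-0.079,0.006,0.035,0,255],
  [-0.024,0.004,-0.1,0.006,0.035,0,255],
  [-0.024,0.004,-0.11,0.006,0.035,0,255],
  [-0.024,0.004,-0.118,0.006,0.035,0,255],
  [-0.024,0.004,-0.118,0.006,0.035,0,255],
  [-0.024,0.004,-0.118,0.006,0.035,0,255],
])

```text
time: 11.7
tool_pos: [0.5366, -0.1929, 0.0521]
tool_rot: [0.01, 0.989, -0.086, 0.12]
contact_force: [-4.0, 1.6, -2.0]
gripper_width: 0.199
```

```bash
python3 look.py s9 side 255 155 90 80 8 3; python3 look.py t9 top 262 145 65 90 6 3; python3 - <<'E'
from plan import *
where()
from ov import *
p,r,s=cur()
overlay("s9",p,s["tool_rot"],255,155,90,80,8)
overlay("t9",p,s["tool_rot"],262,145,65,90,6)
E
```

```text
11.85 [ 0.5366 -0.1929  0.052 ] [ 0.0104  0.9889 -0.086   0.1204] [-5.3  2.2 -1.2] [0.4  0.98 0.06] 0.202
12.0 [ 0.5366 -0.1929  0.0521] [ 0.0104  0.9889 -0.0859  0.1205] [-4.4  2.4 -1.3] [0.35 0.98 0.07] 0.2
t 12.0 T bay [np.float64(-72.6), np.float64(0.3), np.float64(55.3)] yaw-PSI 0.0006 tilt 13.89 roll 0.0002 F bay [-4.8  1.6 -1.3] M [0.35 0.98 0.07] w 0.2
s9 euler ZYX [-1.734e-01 -2.424e-01  2.000e-04] o [ 0.5465 -0.1946  0.0526]
t9 euler ZYX [-1.734e-01 -2.424e-01  2.000e-04] o [ 0.5465 -0.1946  0.0526]
```

View pics/s9o.png

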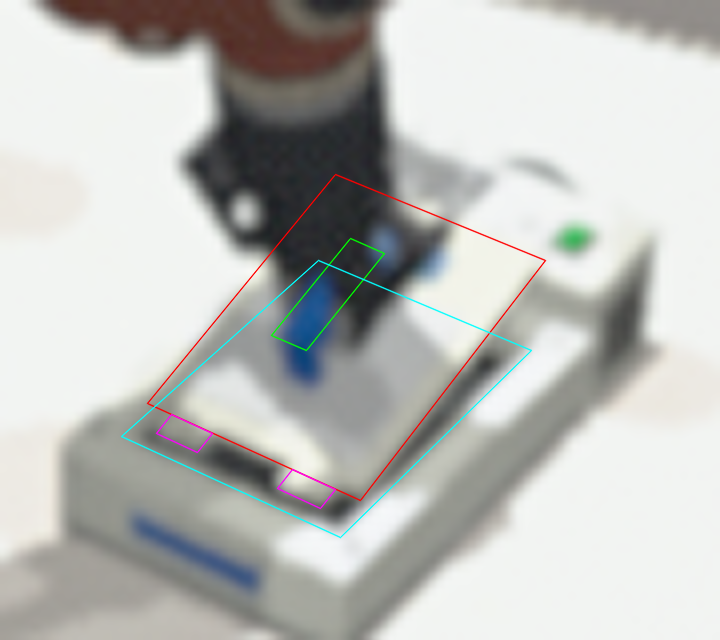

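View pics/t9o.png

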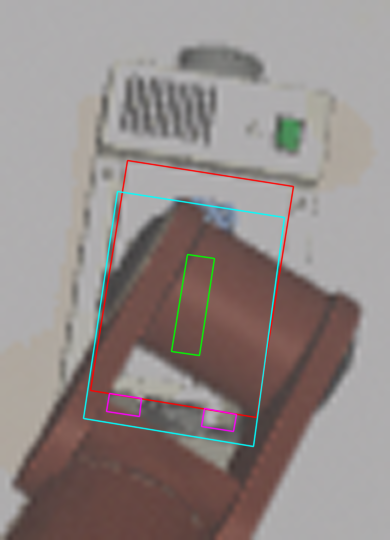

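```bash
python3 - <<'E'
from plan import *
show((-72.6,0,75),14);show((-73,0,75),24);show((-73,0,50),24); show((-73,0,40.4),24)
E
```

```text
(-72.6, 0, 75) 14 shift [-0.0001 -0.0008  0.0398] turn [-0.0003 -0.0013 -0.0004]
(-73, 0, 75) 24 shift [-0.0024 -0.0004  0.0688] turn [-0.0204 -0.1159 -0.0004]
(-73, 0, 50) 24 shift [-0.0024 -0.0004  0.0188] turn [-0.0204 -0.1159 -0.0004]
(-73, 0, 40.4) 24 shift [-0.0024 -0.0004 -0.0004] turn [-0.0204 -0.1159 -0.0004]
```

Call:
step_arm([
  [0,-0.001,0.04,0,0,0,255],
  [0,-0.001,0.04,0,0,0,255],
  [-0.001,0,0.055,-0.01,-0.06,0,255],
  [-0.002,0,0.069,-0.02,-0.116,0,255],
  [-0.002,0,0.069,-0.02,-0.116,0,255],
  [-0.002,0,0.035,-0.02,-0.116,0,255],
  [-0.002,0,0.019,-0.02,-0.116,0,255],
  [-0.002,0,0.019,-0.02,-0.116,0,255],
])

```text
time: 12.8
tool_pos: [0.5354, -0.1926, 0.0598]
tool_rot: [0.017, 0.975, -0.085, 0.206]
contact_force: [0.0, 0.1, -3.1]
gripper_width: 0.202
```

```bash
python3 look.py s10 side 255 155 90 80 8 3; python3 look.py t10 top 262 145 65 90 6 3; python3 - <<'E'
from plan import *
where()
from ov import *
p,r,s=cur()
overlay("s10",p,s["tool_rot"],255,155,90,80,8)
overlay("t10",p,s["tool_rot"],262,145,65,90,6)
show((-73,0,40.4),24)
E
```

```text
12.95 [ 0.5368 -0.1935  0.0624] [ 0.0181  0.9743 -0.0848  0.2081] [ 0.3 -0.5 -2.2] [0.01 0.43 0.02] 0.199
13.1 [ 0.5368 -0.1936  0.0627] [ 0.0183  0.9742 -0.0848  0.2084] [-0.4 -0.5 -4. ] [0.05 0.43 0.06] 0.198
t 13.1 T bay [np.float64(-71.5), np.float64(-0.3), np.float64(51.0)] yaw-PSI 0.0005 tilt 24.15 roll -0.0003 F bay [-0.3 -0.6 -4. ] M [0.05 0.43 0.06] w 0.198
s10 euler ZYX [-1.735e-01 -4.216e-01 -3.000e-04] o [ 0.5465 -0.1953  0.065 ]
t10 euler ZYX [-1.735e-01 -4.216e-01 -3.000e-04] o [ 0.5465 -0.1953  0.065 ]
(-73, 0, 40.4) 24 shift [-0.0027  0.001  -0.0217] turn [ 0.0005  0.0017 -0.0002]
```

View pics/s10o.png

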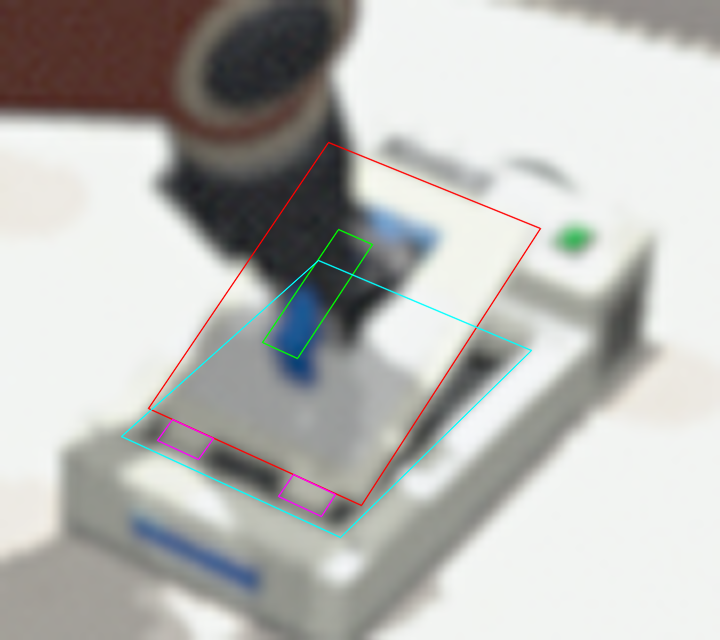

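View pics/t10o.png

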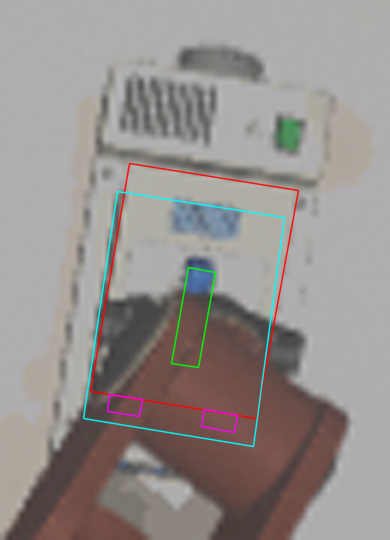

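```bash
cat > slip.py <<'E'
from ov import *
from plant import eyes
def run(reps=2,extra=[]):
    p,r,s=cur(); o,rc=cas_from_tool(p,s["tool_rot"])
    G=np.array([-10,0,54.])  # pivot
    def place(x,P): # slip dx,dz (mm), dtheta about cassette y at grip (positive = more tilt)
        P=(R.from_euler("y",-x[2]).apply(np.asarray(P,float)-G)+G+[x[0],0,x[1]])/1000
        return o+rc.apply(P)
    obs=[]
    for c in("side","top"):
        f=eyes.grab_frame(c)
        for _ in range(reps):
            if _: f=eyes.grab_frame(c)
            for n,P in CAS.items():
                d=eyes.pinpoint(n,c)
                if d and d[0]["p"]>.5: obs.append((f,P,np.array(d[0]["uv"]),c+" "+n))
    obs+=extra
    def res(x): return np.concatenate([(proj(f,place(x,[P]))[0]-u) for f,P,u,n in obs])
    s=least_squares(res,[0,0,0],loss="soft_l1",x_scale=[1,1,.01])
    print("slip dx,dz mm, dth deg",s.x[:2].round(1),np.rad2deg(s.x[2]).round(2))
    for (f,P,u,n),a,b in zip(obs,res([0,0,0]).reshape(-1,2),res(s.x).reshape(-1,2)): print(n,a.round(1),b.round(1))
E
python3 - <<'E'
from slip import *
f=pickle.load(open("t10.pkl","rb"))
U=lambda x,y:np.array([(x+.5)/6-.5+262,(y+.5)/6-.5+145])
ex=[(f,(22,0,64),U(199,258),"top bar end"),(f,(46,0,28),U(206,218),"top pad")]*2
run(2,ex)
E
```

```text
slip dx,dz mm, dth deg [1.7 0.7] 2.28
side cassette [0.2 1.8] [0.7 0.9]
side cassette_handle [1.4 2.2] [1.6 1.7]
side tab_left [-1.  -2.9] [-0.4 -3.2]
side tab_right [5.7 1.6] [6.2 1.3]
side thumb_pad [0.7 1.5] [1.  0.5]
side cassette_latch_edge [-0.3 -1.4] [-0.1 -2.6]
side cassette [-1.1 -0.1] [-0.6 -1. ]
side cassette_handle [0.7 1.6] [0.9 1.1]
side tab_left [-1.8 -2.3] [-1.2 -2.6]
side tab_right [2.6 0. ] [ 3.1 -0.3]
side thumb_pad [-1.5  2.2] [-1.2  1.2]
side cassette_latch_edge [-0.1  0.2] [ 0.1 -1. ]
top cassette_handle [-1. -1.] [-0.9 -1.4]
top thumb_pad [-2.9  0. ] [-2.7 -0.5]
top cassette_latch_edge [2.8 1.4] [3.  0.9]
top cassette [0.4 0.7] [ 0.6 -0.1]
top cassette_handle [-3.7 -1.5] [-3.6 -1.9]
top tab_left [-15.3  12.5] [-15.2  11.6]
top tab_right [ 6.7 18. ] [ 6.8 17.2]
top thumb_pad [-3. -2.] [-2.8 -2.5]
top cassette_latch_edge [-0.9 -0.4] [-0.7 -0.9]
top bar end [0.4 1.9] [0.5 1.7]
top pad [-0.2  1. ] [-0.   0.5]
top bar end [0.4 1.9] [0.5 1.7]
top pad [-0.2  1. ] [-0.   0.5]
```

Call:
step_arm([
  [-0.003,0.001,-0.006,0,0.001,0,255],
  [-0.003,0.001,-0.012,0,0.001,0,255],
  [-0.003,0.001,-0.018,0,0.001,0,255],
  [-0.003,0.001,-0.018,0,0.001,0,255],
])

```text
time: 14.9
tool_pos: [0.5341, -0.1924, 0.0519]
tool_rot: [0.018, 0.975, -0.085, 0.207]
contact_force: [-0.0, -0.4, -2.7]
gripper_width: 0.199
```

```bash
python3 -c "
from plan import *
where(); show((-79,0,42),24); show((-86,0,41),24)"
```

```text
t 14.9 T bay [np.float64(-74.4), np.float64(0.4), np.float64(40.6)] yaw-PSI 0.0002 tilt 23.93 roll 0.0006 F bay [ 0.  -0.4 -2.7] M [0.1  0.37 0.02] w 0.199
(-79, 0, 42) 24 shift [-0.0093  0.0008  0.0031] turn [-0.0005 -0.0008 -0.0003]
(-86, 0, 41) 24 shift [-0.0231  0.0032  0.0011] turn [-0.0005 -0.0008 -0.0003]
```

Call:
step_arm([
  [-0.008,0.001,0,0,0,0,255],
  [-0.014,0.002,0,0,0,0,255],
  [-0.02,0.003,-0.002,0,0,0,255],
  [-0.026,0.004,-0.002,0,0,0,255],
  [-0.026,0.004,-0.002,0,0,0,255],
])

```text
time: 15.4
tool_pos: [0.5212, -0.1906, 0.0518]
tool_rot: [0.018, 0.974, -0.085, 0.207]
contact_force: [0.1, 0.5, -2.7]
gripper_width: 0.204
```

```bash
python3 look.py s11 side 255 155 90 80 8 2;python3 -c "
from plan import *
where(); 
from ov import *
p,r,s=cur()
overlay('s11',p,s['tool_rot'],255,155,90,80,8)"
```

```text
15.5 [ 0.5217 -0.1908  0.052 ] [ 0.0181  0.9744 -0.0849  0.2073] [-0.3  0.4 -2.8] [ 0.05  0.4  -0.01] 0.199
t 15.5 T bay [np.float64(-86.9), np.float64(-0.2), np.float64(40.5)] yaw-PSI 0.0003 tilt 24.03 roll -0.0002 F bay [-0.4  0.3 -2.8] M [ 0.05  0.4  -0.01] w 0.199
s11 euler ZYX [-1.737e-01 -4.193e-01 -2.000e-04] o [ 0.5313 -0.1925  0.0543]
```

View pics/s11.png

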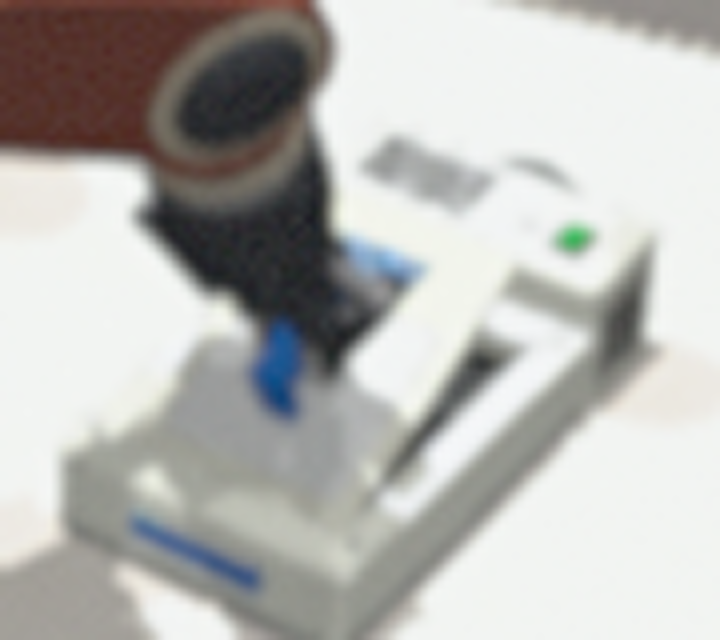

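```bash
python3 -c "
from plan import *
for a in (((-87.5,0,40.8),19),((-88,0,41.2),14),((-88.5,0,41.8),10)): show(*a)"
```

```text
(-87.5, 0, 40.8) 19 shift [ 0.0003  0.0003 -0.014 ] turn [ 0.0102  0.0576 -0.0002]
(-88, 0, 41.2) 14 shift [-0.0006  0.0004 -0.0277] turn [ 0.0203  0.1149 -0.0002]
(-88.5, 0, 41.8) 10 shift [-0.0024  0.0007 -0.0381] turn [ 0.0284  0.1607 -0.0002]
```

Call:
step_arm([
  [0,0,-0.007,0.005,0.029,0,255],
  [0,0,-0.014,0.01,0.058,0,255],
  [0,0,-0.021,0.015,0.086,0,255],
  [-0.001,0,-0.028,0.02,0.115,0,255],
  [-0.001,0,-0.028,0.02,0.115,0,255],
])

```text
time: 16.0
tool_pos: [0.5224, -0.1911, 0.0383]
tool_rot: [0.011, 0.989, -0.086, 0.122]
contact_force: [-0.1, 0.1, -2.1]
gripper_width: 0.2
```

```bash
python3 look.py s12 side 255 155 90 80 8 1;python3 -c "
from plan import *
where()
for a in (((-88.5,0,41.8),11),((-89,0,42),9),((-89,0,42.2),7)): show(*a)"
```

```text
16.05 [ 0.5219 -0.1909  0.0381] [ 0.0107  0.9888 -0.0858  0.1217] [-0.1 -0.1 -2.6] [ 0.03  0.28 -0.04] 0.201
t 16.05 T bay [np.float64(-87.4), np.float64(-0.3), np.float64(41.1)] yaw-PSI 0.0009 tilt 14.04 roll -0.0004 F bay [-0.1 -0.1 -2.6] M [ 0.03  0.28 -0.04] w 0.201
(-88.5, 0, 41.8) 11 shift [-0.0026  0.0009 -0.0074] turn [ 0.0063  0.0348 -0.0005]
(-89, 0, 42) 9 shift [-0.0042  0.0012 -0.0128] turn [ 0.0104  0.0577 -0.0005]
(-89, 0, 42.2) 7 shift [-0.005   0.0013 -0.0182] turn [ 0.0144  0.0806 -0.0005]
```

View pics/s12.png

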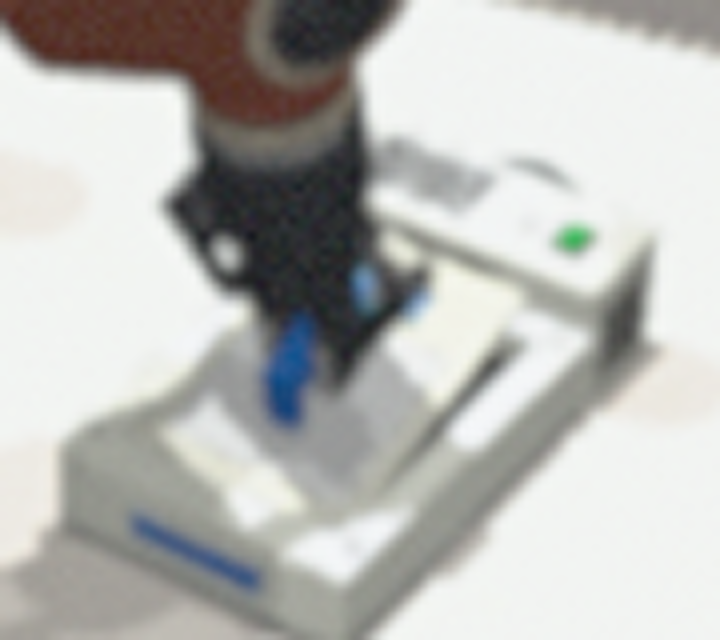

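Call:
step_arm([
  [-0.001,0,-0.004,0.003,0.017,0,255],
  [-0.003,0.001,-0.008,0.006,0.035,0,255],
  [-0.004,0.001,-0.013,0.01,0.058,0,255],
  [-0.005,0.001,-0.018,0.014,0.081,0,255],
  [-0.005,0.001,-0.018,0.014,0.081,0,255],
])

```text
time: 16.55
tool_pos: [0.5188, -0.1904, 0.0288]
tool_rot: [0.006, 0.995, -0.086, 0.059]
contact_force: [-3.2, -0.4, -0.8]
gripper_width: 0.204
```

```bash
python3 look.py s13 side 255 155 90 80 8 3;python3 -c "
from plan import *
where()
for a in (((-89.5,0,42.3),5),((-90,0,42.5),3.5)): show(*a)
from ov import *
p,r,s=cur()
overlay('s13',p,s['tool_rot'],255,155,90,80,8)"
```

```text
16.7 [ 0.5185 -0.1903  0.0286] [ 0.0056  0.9944 -0.0865  0.0597] [-2.9  0.2 -0.8] [-0.12  0.47 -0.11] 0.202
t 16.7 T bay [np.float64(-89.9), np.float64(-0.3), np.float64(42.0)] yaw-PSI 0.0005 tilt 6.88 roll -0.0008 F bay [-2.9 -0.3 -0.8] M [-0.12  0.47 -0.11] w 0.202
(-89.5, 0, 42.3) 5 shift [-0.0001  0.0006 -0.0047] turn [ 0.0043  0.0214 -0.0003]
(-90, 0, 42.5) 3.5 shift [-0.002   0.0009 -0.0086] turn [ 0.0073  0.0386 -0.0003]
s13 euler ZYX [-0.1735 -0.1201 -0.0008] o [ 0.5284 -0.1921  0.0279]
```

View pics/s13o.png

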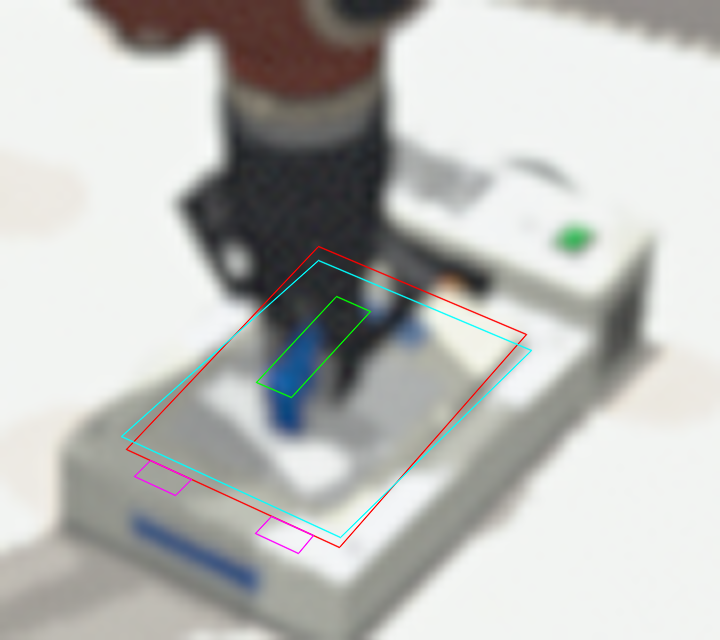

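Call:
step_arm([
  [0,0,0,0,0,0,130],
  [0,0,0,0,0,0,130],
  [0,0,0,0,0,0,130],
  [-0.005,0.001,0.04,0,0,0,130],
  [-0.01,0.002,0.09,0,0,0,130],
  [-0.015,0.003,0.14,0,0,0,130],
  [-0.015,0.003,0.14,0,0,0,200],
  [-0.015,0.003,0.14,0,0,0,255],
])

```text
time: 17.5
tool_pos: [0.5117, -0.189, 0.0996]
tool_rot: [0.006, 0.994, -0.086, 0.061]
contact_force: [-0.2, -0.3, -1.0]
gripper_width: 0.165
```

```bash
python3 look.py s14 side 255 145 90 85 8 2;python3 look.py t14 top 262 145 65 90 6 2; python3 -c "
from plan import *
where(); p,r,s=cur(); print(p)
# press target: vertical tool, pad at cassette (46,0,28), tilt ~6
r1=R.from_euler('Z',PSI)*R.from_euler('x',np.pi)
o=bay2w((-90,0,42.3)); rc=Rm(np.deg2rad(6))
pad=o+rc.apply(np.array([46+90,0,28-25])/1000); print('pad',pad, 'home pad',bay2w((46,0,46)))
print(delta(np.r_[bay2w((47,0,46))[:2],p[2]],r1,p,r))"
```

```text
17.6 [ 0.5105 -0.1883  0.0975] [ 0.0051  0.9945 -0.0865  0.0592] [-0.3 -0.6 -0.2] [-0.03  0.09  0.04] 0.007
17.7 [ 0.5103 -0.1882  0.0972] [ 0.0049  0.9945 -0.0865  0.0588] [ 0.6  0.  -0.3] [0.07 0.03 0.06] -0.001
t 17.7 T bay [np.float64(-98.3), np.float64(0.4), np.float64(110.7)] yaw-PSI 0.0004 tilt 6.77 roll 0.0004 F bay [ 0.6  0.1 -0.3] M [0.07 0.03 0.06] w -0.001
[ 0.51032924 -0.18820112  0.09717518]
pad [ 0.57026278 -0.1991804   0.05949944] home pad [ 0.57130541 -0.19936367  0.046     ]
(array([ 0.1239, -0.0227,  0.    ]), array([ 0.0134,  0.0776, -0.0003]))
```

View pics/s14.png

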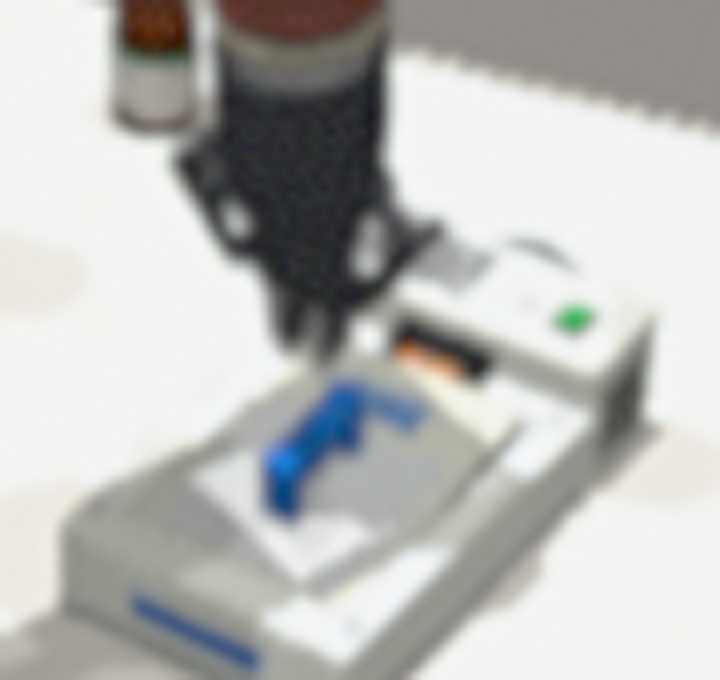

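View pics/t14.png

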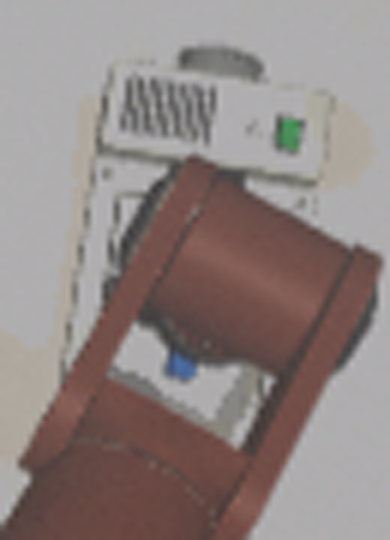

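Call:
step_arm([
  [0.06,-0.011,0,0.007,0.039,0,255],
  [0.124,-0.023,0,0.013,0.078,0,255],
  [0.124,-0.023,0,0.013,0.078,0,255],
  [0.124,-0.023,-0.06,0.013,0.078,0,255],
  [0.124,-0.023,-0.1,0.013,0.078,0,255],
  [0.124,-0.023,-0.12,0.013,0.078,0,255],
  [0.124,-0.023,-0.12,0.013,0.078,0,255],
])

```text
time: 18.4
tool_pos: [0.5712, -0.1993, 0.0364]
tool_rot: [0.0, 0.996, -0.087, -0.001]
contact_force: [-0.1, 0.3, -1.2]
gripper_width: 0.005
```

```bash
python3 look.py s15 side 255 145 90 85 8 2; python3 -c "
from plan import *
where(); p,r,s=cur(); print(p, R.from_euler('z',-PSI).apply(np.r_[p[:2]-BX,0]))"
```

```text
18.5 [ 0.5733 -0.2004  0.0395] [ 0.001   0.9962 -0.0867  0.0013] [0.6 0.3 0.9] [ 0.06 -0.   -0.  ] -0.002
t 18.5 T bay [np.float64(-32.0), np.float64(-0.7), np.float64(62.4)] yaw-PSI 0.0005 tilt 0.16 roll -0.0018 F bay [0.6 0.4 0.9] M [ 0.06 -0.   -0.  ] w -0.002
[ 0.57331594 -0.20039325  0.03949455] [ 0.04815842 -0.00066596  0.        ]
```

View pics/s15.png

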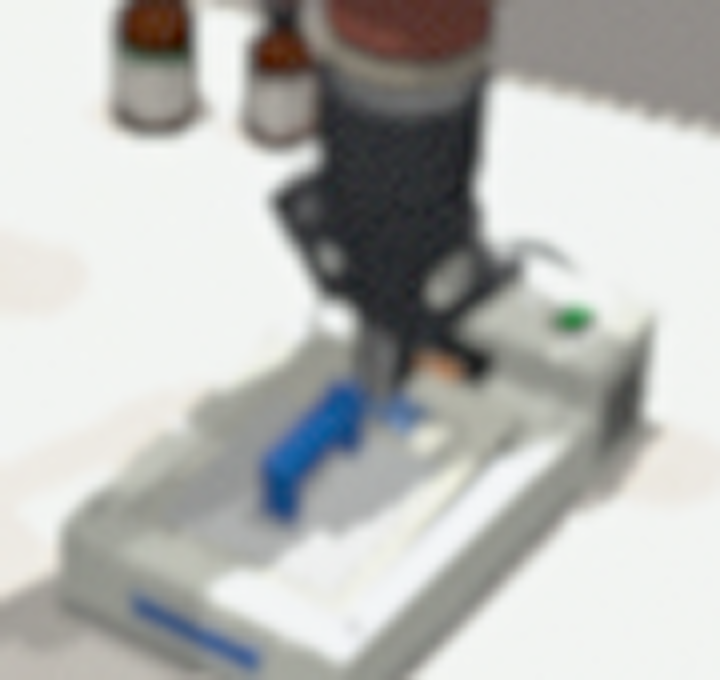

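Call:
step_arm([
  [0,0,-0.008,0,0,0,255],
  [0,0,-0.016,0,0,0,255],
  [0,0,-0.022,0,0,0,255],
  [0,0,-0.022,0,0,0,255],
])

```text
time: 18.9
tool_pos: [0.574, -0.2006, 0.0286]
tool_rot: [0.001, 0.996, -0.087, 0.002]
contact_force: [0.4, 0.8, 1.1]
gripper_width: 0.004
```

Call:
step_arm([
  [0,0,-0.004,0,0,0,255],
  [0,0,-0.008,0,0,0,255],
  [0,0,-0.012,0,0,0,255],
  [0,0,-0.012,0,0,0,255],
])

```text
time: 19.3
tool_pos: [0.5729, -0.2001, 0.0216]
tool_rot: [0.001, 0.996, -0.087, 0.001]
contact_force: [-0.4, 0.6, -0.3]
gripper_width: 0.001
```

```bash
python3 look.py s16 side 275 155 60 60 10 3
```

```text
19.45 [ 0.5728 -0.2001  0.0214] [ 7.000e-04  9.962e-01 -8.660e-02  5.000e-04] [ 0.  -1.1  0.1] [-0.01 -0.05 -0.03] 0.002
```

View pics/s16.png

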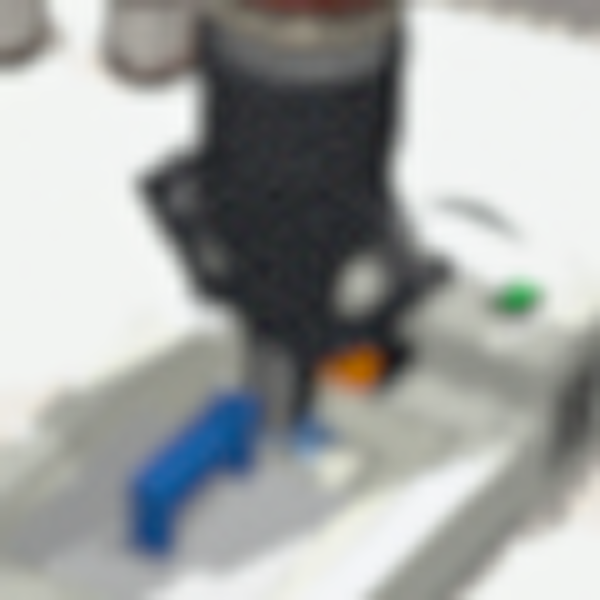

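Call:
step_arm([
  [0,0,-0.004,0,0,0,255],
  [0,0,-0.008,0,0,0,255],
  [0,0,-0.008,0,0,0,255],
])

```text
time: 19.75
tool_pos: [0.5728, -0.2, 0.0172]
tool_rot: [0.001, 0.996, -0.087, 0.0]
contact_force: [0.6, -0.8, 0.6]
gripper_width: -0.001
```

Call:
step_arm([
  [0,0,-0.004,0,0,0,255],
  [0,0,-0.008,0,0,0,255],
  [0,0,-0.008,0,0,0,255],
])

```text
time: 20.05
tool_pos: [0.5731, -0.2002, 0.0147]
tool_rot: [0.001, 0.996, -0.087, 0.001]
contact_force: [-3.3, 0.4, 5.3]
gripper_width: -0.002
```

Call:
step_arm([
  [0,0,-0.004,0,0,0,255],
  [0,0,-0.008,0,0,0,255],
  [0,0,-0.008,0,0,0,255],
])

```text
time: 20.35
tool_pos: [0.5731, -0.2002, 0.0145]
tool_rot: [0.001, 0.996, -0.086, -0.0]
contact_force: [-14.1, 5.9, 26.6]
gripper_width: -0.005
```

```bash
python3 look.py s17 side 275 155 60 60 10 2
```

```text
20.45 [ 0.5731 -0.2002  0.0145] [ 6.000e-04  9.963e-01 -8.640e-02 -4.000e-04] [-13.8   6.6  26.8] [0.99 2.31 0.08] 0.003
```

View pics/s17.png

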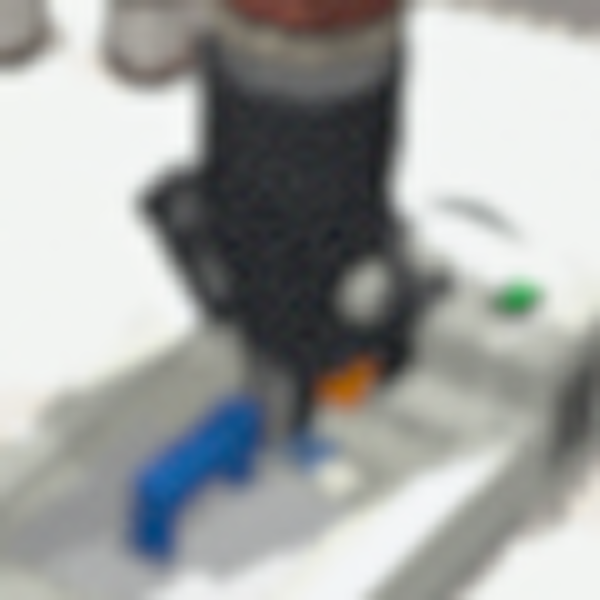

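Call:
step_arm([
  [0,0,0.02,0,0,0,255],
  [0,0,0.08,0,0,0,255],
  [-0.05,0.01,0.15,0,0,0,255],
  [-0.12,0.02,0.24,0,0,0,255],
  [-0.2,0.04,0.3,0,0,0,255],
  [-0.2,0.04,0.3,0,0,0,255],
])

```text
time: 21.05
tool_pos: [0.4731, -0.1807, 0.1647]
tool_rot: [0.003, 0.996, -0.087, 0.004]
contact_force: [1.3, 0.1, -0.2]
gripper_width: 0.001
```

```bash
python3 look.py s18 side 255 155 90 80 8 4; python3 look.py t18 top 262 145 65 90 6 2
```

```text
21.25 [ 0.4731 -0.18    0.1585] [ 5.000e-04  9.962e-01 -8.660e-02  3.000e-04] [-1.1 -0.2 -0.3] [0.02 0.03 0.04] 0.003
21.35 [ 0.4729 -0.1799  0.1578] [ 1.000e-04  9.962e-01 -8.650e-02 -6.000e-04] [-0.3  0.3 -0.5] [-0.    0.   -0.01] -0.004
```

View pics/s18.png

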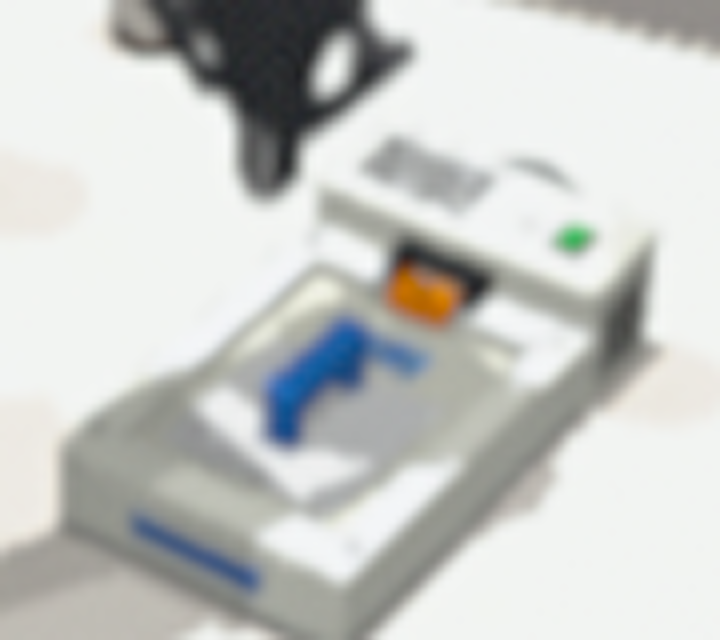

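View pics/t18.png

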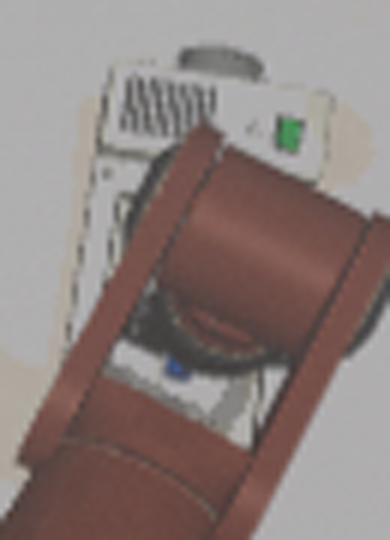

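Call:
step_arm([
  [-0.05,0.1,0.1,0,0,0,255],
  [-0.1,0.2,0.15,0,0,0,255],
  [-0.15,0.3,0.15,0,0,0,255],
  [-0.15,0.4,0.15,0,0,0,255],
  [-0.15,0.5,0.15,0,0,0,255],
  [-0.15,0.6,0.15,0,0,0,255],
  [-0.15,0.6,0.15,0,0,0,255],
])

```text
time: 22.05
tool_pos: [0.3977, 0.1225, 0.2338]
tool_rot: [0.001, 0.996, -0.086, -0.0]
contact_force: [0.4, -0.4, -0.4]
gripper_width: -0.004
```

```bash
python3 look.py t19 top 262 145 65 90 6 4; python3 look.py s19 side 255 155 90 80 8 4; python3 - <<'E'
from plan import *
import pickle
from plant import eyes
def draw(name,x0,y0,w,h,s):
    f=pickle.load(open(name+".pkl","rb"))
    im=cv2.imread(f"pics/{name}.png")
    for P,c in(([(78,56,46),(78,-56,46),(-78,-56,46),(-78,56,46)],(0,0,255)),([(-42,9,82),(-42,-9,82),(22,-9,82),(22,9,82)],(0,255,0))):
        p=(proj(f,[bay2w(q) for q in P])-[x0,y0]+.5)*s-.5
        cv2.polylines(im,[p.round().astype(int).reshape(-1,1,2)],True,c,1,cv2.LINE_AA)
    cv2.imwrite(f"pics/{name}h.png",im)
draw("t19",262,145,65,90,6); draw("s19",255,155,90,80,8)
A=pickle.load(open("avg0.pkl","rb"))
for c,n in(("top","t19"),("side","s19")):
    for nm,f in(("before",A[c]),("now",pickle.load(open(n+".pkl","rb")))):
        px=f["pixels"]; m=(px[...,0]>120)&(px[...,0]-px[...,2]>80)&(px[...,1]<px[...,0]*.75)
        m[:, :280]=0; m[:,330:]=0; m[:165]=0; m[215:]=0
        ys,xs=np.nonzero(m); print(c,nm,m.sum(),xs.mean().round(2),ys.mean().round(2))
f=pickle.load(open("t19.pkl","rb"))
for n in("beaker","ointment_jar"):
    f=eyes.grab_frame("top"); d=eyes.pinpoint(n,"top"); print(n,[(a["p"],ray(f,a["uv"],0).round(3)) for a in d[:1]])
E
```

```text
22.25 [0.398  0.1204 0.2336] [ 1.400e-03  9.963e-01 -8.540e-02 -5.000e-04] [-0.   0.1 -0.3] [ 0.01 -0.02  0.03] 0.001
22.45 [0.3984 0.1187 0.2344] [ 1.100e-03  9.961e-01 -8.770e-02  4.000e-04] [-0.1 -0.5  0.1] [-0.04  0.03  0.04] 0.001
top before 26 295.04 178.81
top now 22 295.18 178.55
side before 50 306.96 191.92
side now 44 307.07 191.59
beaker [(0.66, array([0.676, 0.419, 0.   ]))]
ointment_jar [(0.63, array([ 0.503, -0.187,  0.   ]))]
```

View pics/t19h.png

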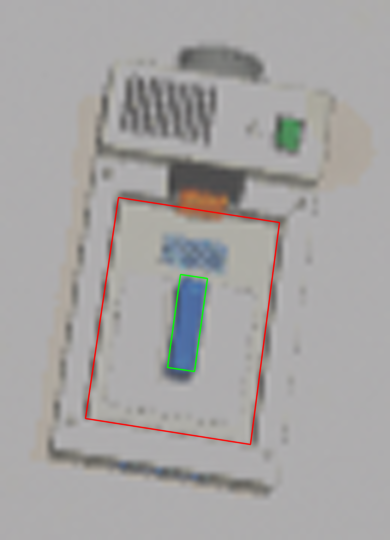

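View pics/s19h.png

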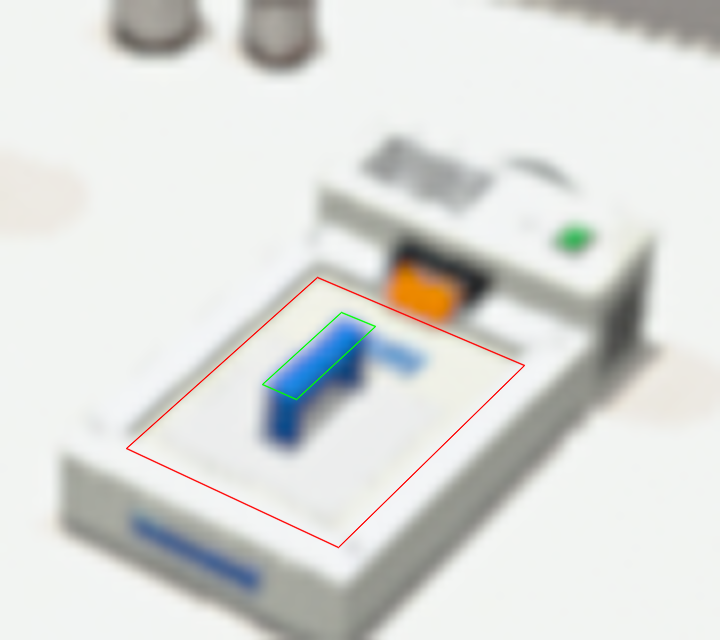

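```bash
python3 - <<'E'
import pickle,numpy as np
from plant import manip
A=pickle.load(open("avg0.pkl","rb"))["top"]["pixels"]; B=pickle.load(open("t19.pkl","rb"))["pixels"]
for n,(x,y) in dict(jar=(357,184),beaker=(146,166)).items():
    a,b=A[y-14:y+14,x-14:x+14],B[y-14:y+14,x-14:x+14]; print(n,np.abs(a-b).mean().round(2),np.abs(a-b).max().round(1))
E
```

```text
jar 1.84 10.6
beaker 1.91 4.2
```

```bash
python3 -c "
from plant import manip,monitor
print(monitor.state()['time']); print(manip.job_done())"
```

```text
22.65
the job is handed in; nothing more can be done
None
```

The cassette is fitted in the bay with its tabs under the lip and the orange catch snapped over its latch edge. I let go, backed the arm clear and handed the job in at 22.65 s.

**How it went**
- **Grasp:** The first grasp closed on nothing, because the visible fingertips end about 30 mm short of the reported TCP. I went lower and gripped the handle on the second try.
- **Tilt:** My first tilt of 14° was too shallow. The cassette bumped near the catch tower with about 5 N, so I backed off and entered at 24° without contact.
- **Pressing home:** I swung it down onto the catch slope, released it and pressed the thumb pad with closed fingers. The force rose to about 27 N upward and 14 N sideways against a hard stop. That is above the suggested 8 to 20 N, but within the limits.

**Last checks**
- In both cameras the cover and handle match the computed home pose to about a pixel.
- The orange catch is back within about 0.3 px of its rest position, and the top picture shows it lying over the cover's edge.
- The beaker and jar look unchanged in before-and-after pictures.
- Force on the tool was about zero and the robot was touching nothing.

**What disagreed**
- The detector reported the jar in a wrong place in the last frame, so I relied on the picture comparison for that.
- The side camera's outline of the bay opening differs from the top camera's by 2 to 3 px.
- I can't rule out that part of the final force was the gripper's body touching the handle rather than the fingers on the pad.

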